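Chock the purifier cartridges and hasp the case shut

ROBOT

A 6-joint arm with a two-finger parallel gripper is mounted at the origin on the work surface. World frame = base frame: x ahead of the robot, y to its left, z up, the work surface at z = 0. Lengths are in m, angles in degrees, forces in N, time in s.
With the tool pointing down it reaches from about 0.3 to 0.75 m from the base axis. Payload 8.5 kg.
Tool frame: the origin (TCP) lies at the very end of the fingers, on their centre line; the grasp point (between the pads) lies 19 mm behind it (env.grip_depth is the z of the grasp point in the tool frame, in m); z points along the fingers, y is the direction in which the jaws open and shut (so a half turn about z gives the same grasp; the last joint's range is limited). The gripper opens to 85 mm and grips with 20 to 120 N. Pads are 22 mm wide; open, the fingers measure 114 mm over their backs; the gripper's body (76 mm by 85 mm) begins 54 mm behind the grasp point. The pads swing forward as they close: fully open they stand 13 mm farther back than shut.
Start: joints at [-75.82, 21.807, 74.336, -0, 83.858, -12.336], TCP at [0.246, -0.492, 0.205] pointing down, gripper open.
Joint ranges: [-178.18, 178.18], [-50.72, 133.34], [12.68, 142.11], [-81.47, 261.47], [9.98, 163.14], [-165.26, 165.26]. Speed limits (degrees/s): [136.94, 136.94, 180, 180, 180, 180].

INTERFACE

Orientations are given as a 3x3 rotation matrix whose columns are the frame's x, y, z axes.
In Python, from rig import env gives the robot as it stands.
- The arm moves only by the tool apply_moves, never from a script. Its argument "plan" is a list of rows, each an object of numbers: "tx", "ty", "tz": the shift along the world's x, y, z in mm; "rx", "ry", "rz": the turn, a rotation vector about the world's x, y, z in rad; "jaw": the opening, from -1 (shut) to 1 (fully open). A call has 1 to 12 rows; each row is the pose to reach, as a shift and turn from the pose measured when the call began; what a row does not reach only later rows make up. A row lasts 1/10 s, in which the tool goes at most 50 mm and 8.59 degrees, less where a joint would pass 70% of its speed; a pose out of reach is approached as far as the arm can. A call with a gripper value outside its range is refused whole. The fingers move at their own pace and stop on an object; "grip_force" is the grip in N (left out, the last holds). Time passes only in rows, so rows that repeat a pose let the fingers close. It gives the time, the measured TCP pose, the force and the opening at its end, in the units of the state.
- env.observe(): the state, without advancing time (a new reading comes with each control period).
- env.get_image(name): name is "scene" or "side" or "wrist"; returns a dict with "image" (420x560x3 uint8, red, green, blue), "intrinsics" (3x3 intrinsics, pixels), "world_from_camera" (4x4, takes a point from camera to world coordinates). Camera axes: x right, y up, looking along -z (the intrinsics and any distortion apply to the point x, -y, -z); pixel columns grow to the right and rows downward; lengths in m; the calibration is good to about 2 mm. A picture is of the moment at which its call begins. There is no depth.
- env.close_job(): hands the job in, once; it reports no verdict.
The state is a dict: "time_s": time; "q": joint angles; "qvel": joint speeds; "joint_efforts": joint torques, N m; "position": TCP position; "tool_rot": TCP orientation; "ft_force": force on the tool from outside, world axes, zero at the start; "wrist_torque": the same for the moment, N m; "grip_width": finger opening in m.
Only numpy, scipy, OpenCV 4.12 (cv2) and the standard library are available. Lean on these libraries where they do the work, as an engineer would, in place of code of your own. Each camera call takes 0.05 s, during which the arm holds its last target.

TASK

The four gas purifier cartridges lie loose on their sides in the open transport case. Wedge the wooden chock, narrow end down, into the gap at the end of their row, midway along the last cartridge, so that it stands square and fully down on the case floor and the row cannot roll apart. Then lower the lid gently until it is shut and swing the hasp over the staple, fully home, leaving the other things on the bench alone.

Things in the scene. Friction and masses are not known exactly. Their poses are not given: they have to be found in the camera images.
- case: Grey transport case, fixed. Outside 160 (x) x 237 (y) x 80 mm high to the rim; walls 8 mm, inner floor 10 mm above the bench. Origin: centre of its underside. x runs from the hasp side (-x, front) to the hinge side (+x), y along the front, z up. The row of cartridges starts at the +y end wall; the free gap is at the -y end wall.
- bay (a point): Middle of the free gap, on the case's inner floor (case frame x 0, y -86 mm, z 10 mm): where the base of the chock belongs. At least 37 mm of the gap is free at the start; the cartridges roll aside easily. The chock fits there with about 4 mm of play once the row is together.
- chock: Hardwood chock, 60 to 130 g, standing on the bench narrow end down: 50 mm long (x), 30 mm wide (y) at the base, 46 mm at the top, 60 mm high. Origin: centre of its base, z up. Its ends (+x, -x) are upright, 50 mm apart; half a turn leaves it the same. In the case its x lies along the case's x, one tapering flank to the end wall, the other to the last cartridge.
- staple (a point): Outer bar of the steel staple, an upright loop of 5 mm rod 16 mm high in the middle of the case's front face: it stands 15 mm out from the face, 46 mm above the bench.
- lid (a joint): Lid angle, rad: 0 shut, grows as it opens (starts 1.6 to 1.9, limit 1.95). The hinge is stiff: the lid stays where it is left, and takes about 1 to 4 N at its free edge to close.
- lid_hinge (a point): Middle of the lid's hinge line, on the rim at the back of the case (case frame x +80, z 80 mm); the line is along the case's y. The lid is a flat plate 160 mm deep from this line, 237 mm wide, 14 mm thick; its underside lies in the plane of the hinge line.
- lid_edge (a point): Middle of the upper (outer) edge of the lid's free front side, 160 mm from the hinge line and 14 mm above the lid's underside.
- hasp (a joint): Hasp angle relative to the lid, rad: 0 fully home, hanging along the case's front over the staple (lid shut); pi/2 straight out in front; pi straight up from the lid's top; above pi it leans back over the lid (starts 3.0 to 3.9, limit 4.3). Stiff hinge: it stays where it is left and takes about 1 to 2 N at its tip.
- hasp_hinge (a point): Middle of the hasp's hinge pin at the lid's front edge, 6 mm in front of the edge and 2 mm below the lid's top; the pin is along the case's y. The hasp is a steel leaf 36 mm wide, 3 mm thick, with a slot for the staple; its screwed plate on the lid's top is 3 mm thick and reaches 28 mm back from the edge.
- hasp_tip (a point): End of the hasp's lip: the leaf runs 64 mm from the pin, then a lip turns outwards (away from the case when closed) to end 73 mm from the pin and 12 mm off the plane of the leaf. When home the lip's end is about 18 mm above the bench and about 16 mm out from the case's front face.
- cartridge1: Gas purifier cartridge, steel cylinder 44 mm in diameter and 90 mm long with brass stubs (126 mm overall), 190 to 300 g, lying with its axis (x) along the case's x. Origin: its centre. First in the row, next to the +y end wall.
- cartridge4: Like cartridge1: last in the row, next to the gap. Two more of the same lie between the two.
- cartridge2: Like cartridge1, second in the row.
- cartridge3: Like cartridge1, third in the row.
- spanner: Bystander: steel spanner 190 mm long lying flat on the bench. Leave alone.
- flange: Bystander: round steel stub flange, 70 mm in diameter, 48 mm high. Origin: centre of its underside. Leave alone.
- jar: Bystander: amber glass jar, 52 mm in diameter, 62 mm high. Origin: centre of its underside. Leave alone.

How it is judged:
By the outcome, as a careful person would: the job done as asked, in the order asked, and still so for the second after the job is handed in, with the robot touching nothing.
It also fails if it takes over 72 s, if anything falls off the work surface, if the arm or the gripper's body presses on something with over 40 N, if the wrist force passes 120 N, or if a joint passes its speed limit or range.

## Working session

There is one attempt and no reset: what is moved stays moved. The work goes in short steps, Python scripts to look and compute and a tool call to move; the robot and the scene stay as the last step left them, time stands still between calls to the robot, and variables do not carry over. Pictures are saved under pics/ and viewed, and the job is handed in when it is done.

Besides the shell and the picture viewer there is one more tool, called after "Call:" in YAML: its name, and indented under it one key for each argument. apply_moves: Moves the arm, as the interface text tells. Its arguments: {"type":"object","properties":{"plan":{"type":"array","items":{"type":"object","properties":{"tx":{"type":"number"},"ty":{"type":"number"},"tz":{"type":"number"},"rx":{"type":"number"},"ry":{"type":"number"},"rz":{"type":"number"},"jaw":{"type":"number"}}}},"grip_force":{"type":"number"}},"required":["plan"]}

```bash
ls; mkdir -p pics
python3 - <<'E'
from rig import env
import cv2,numpy as np
o=env.observe();print(o)
for n in ["scene","side","wrist"]:
    d=env.get_image(n);cv2.imwrite(f"pics/{n}0.png",d["image"][:,:,::-1]);print(n,d["intrinsics"],d["world_from_camera"].round(4))
    np.savez(f"pics/{n}0.npz",**{k:d[k] for k in d})
    print(d.keys())
print(env.grip_depth)
E
```

```text
pics
{'time_s': 0.0, 'q': array([-7.58183947e+01,  2.18404098e+01,  7.43836936e+01, -1.88536373e-04,
        8.38575272e+01, -1.23338692e+01]), 'qvel': array([ 0.00906765,  0.04445278,  0.01908136, -0.04145889, -0.01465103,
        0.01502138]), 'joint_efforts': array([-3.04821158e-03, -4.48472714e+01, -2.31281751e+01, -3.91903441e-04,
        4.78551927e-03, -5.05242141e-07]), 'position': array([ 0.24547477, -0.49182256,  0.20442348]), 'tool_rot': array([[ 8.94813714e-01,  4.46439574e-01, -3.52223609e-04],
       [ 4.46439611e-01, -8.94812700e-01,  1.38050167e-03],
       [ 3.01136418e-04, -1.39253840e-03, -9.99998985e-01]]), 'ft_force': array([-0.23064293, -0.49439087, -0.64056835]), 'wrist_torque': array([0.03134555, 0.04957931, 0.02342505]), 'grip_width': 0.08539385290011164}
scene [[413.49853941   0.         282.62783974]
 [  0.         413.49853941 207.66400226]
 [  0.           0.           1.        ]] [[ 0.3984 -0.577   0.713   1.3145]
 [ 0.917   0.2339 -0.3231 -0.4083]
 [ 0.0197  0.7825  0.6223  0.8116]
 [ 0.      0.      0.      1.    ]]
dict_keys(['image', 'intrinsics', 'world_from_camera'])
side [[457.31047057   0.         280.27936329]
 [  0.         457.31047057 206.03502223]
 [  0.           0.           1.        ]] [[-0.8609  0.3637 -0.3558 -0.0188]
 [-0.5087 -0.6016  0.6159  0.9044]
 [ 0.0099  0.7112  0.7029  1.1014]
 [ 0.      0.      0.      1.    ]]
dict_keys(['image', 'intrinsics', 'world_from_camera'])
wrist [[330.34149857   0.         281.72826436]
 [  0.         330.34149857 213.47094289]
 [  0.           0.           1.        ]] [[ 4.465e-01  8.562e-01  2.601e-01  3.116e-01]
 [-8.948e-01  4.272e-01  1.296e-01 -4.590e-01]
 [-2.000e-04 -2.906e-01  9.568e-01  3.730e-01]
 [ 0.000e+00  0.000e+00  0.000e+00  1.000e+00]]
dict_keys(['image', 'intrinsics', 'world_from_camera'])
-0.0187
```

View pics/scene0.png

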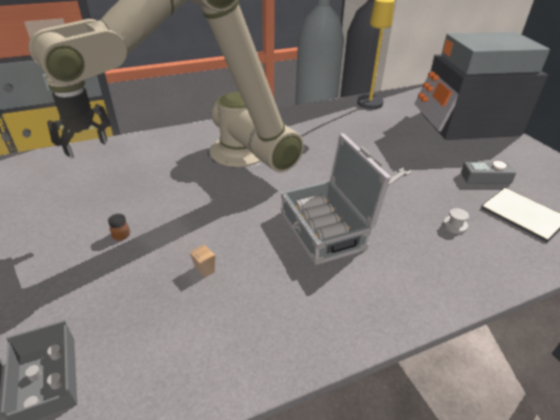

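View pics/side0.png

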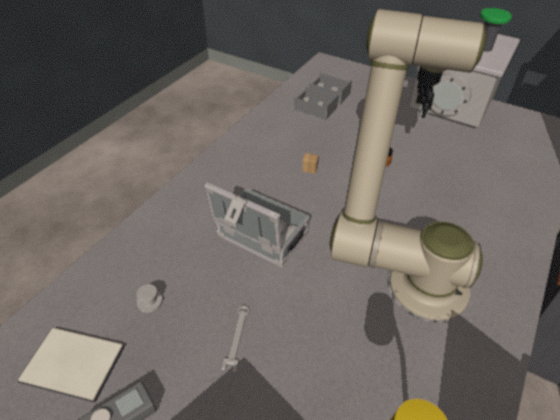

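View pics/wrist0.png

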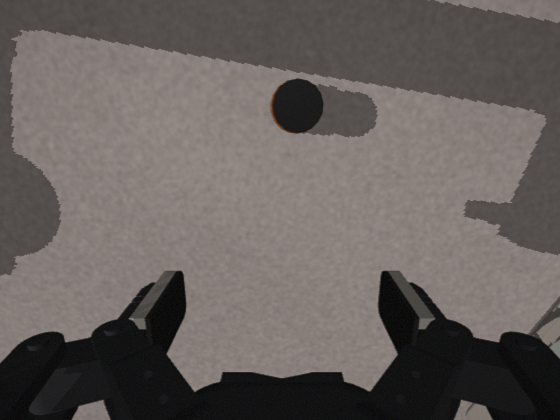

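```bash
cat > h.py <<'E'
import numpy as np,cv2
def load(n):
    d=np.load(f"pics/{n}.npz");return d
def snap(n,tag):
    from rig import env
    d=env.get_image(n);np.savez(f"pics/{n}{tag}.npz",**{k:d[k] for k in d});cv2.imwrite(f"pics/{n}{tag}.png",d["image"][:,:,::-1]);return d
def ray(d,u,v):
    K=d["intrinsics"];T=d["world_from_camera"]
    c=np.array([(u-K[0,2])/K[0,0],-(v-K[1,2])/K[1,1],-1.])
    r=T[:3,:3]@c;return T[:3,3],r/np.linalg.norm(r)
def onz(d,u,v,z):
    o,r=ray(d,u,v);return o+r*(z-o[2])/r[2]
def proj(d,P):
    K=d["intrinsics"];T=d["world_from_camera"]
    c=T[:3,:3].T@(np.asarray(P,float)-T[:3,3])
    return np.array([K[0,2]+K[0,0]*c[0]/-c[2],K[1,2]+K[1,1]*c[1]/c[2]])
def tri(d1,p1,d2,p2):
    o1,r1=ray(d1,*p1);o2,r2=ray(d2,*p2)
    A=np.stack([r1,-r2],1);s=np.linalg.lstsq(A,o2-o1,rcond=None)[0]
    a=o1+s[0]*r1;b=o2+s[1]*r2;return (a+b)/2,np.linalg.norm(a-b)
def crop(n,x0,y0,w,h,f,out):
    im=cv2.imread(f"pics/{n}.png")[y0:y0+h,x0:x0+w]
    cv2.imwrite(f"pics/{out}.png",cv2.resize(im,None,fx=f,fy=f,interpolation=cv2.INTER_CUBIC))
E
python3 - <<'E'
from h import *
crop("scene0",270,130,150,140,5,"c1"); crop("side0",195,140,130,130,5,"c2");crop("scene0",170,220,70,70,8,"c3")
E
```

```text
(no output)
```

View pics/c1.png

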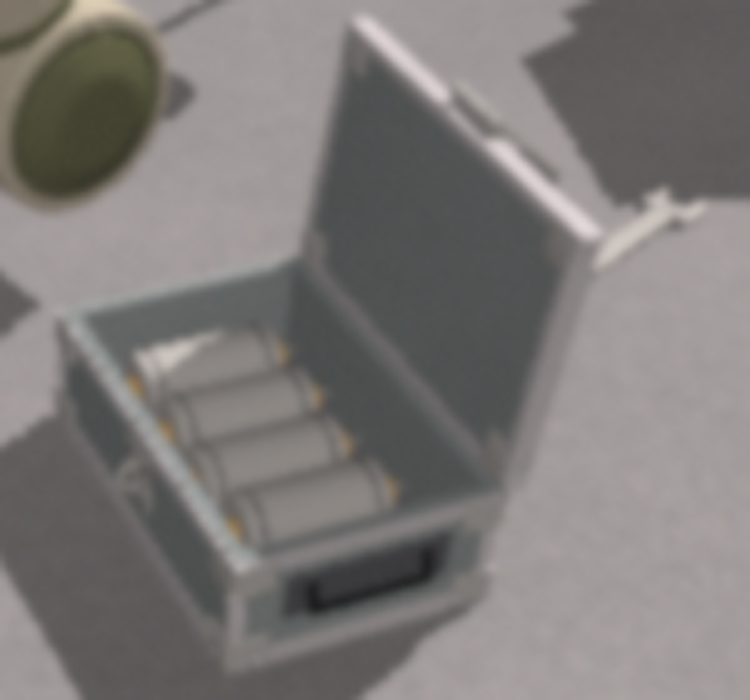

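View pics/c2.png

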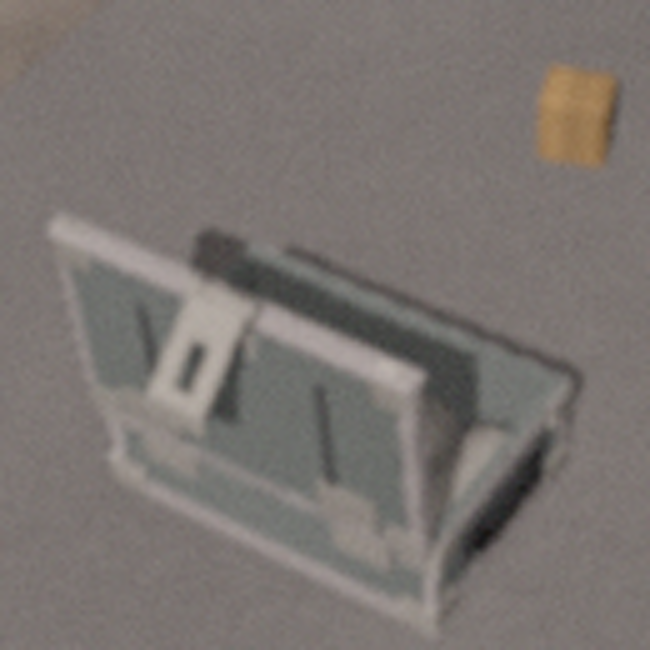

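View pics/c3.png

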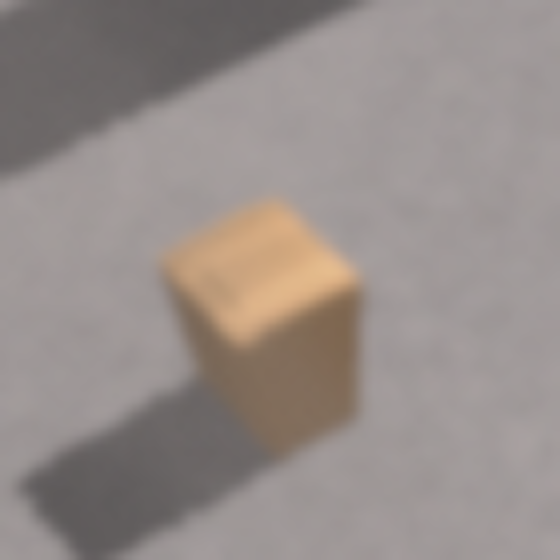

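Run:
```python
from h import *
d=load("scene0");s=load("side0")
f=lambda n,x,y,w,h,k,z:None
def C(u,v,x0,y0,k): return x0+(u+.5)/k-.5,y0+(v+.5)/k-.5
for nm,(u,v),z in [("nearfront",(240,565),.08),("farfront",(65,318),.08),("nearback",(505,490),.08),("base",(232,668),0.),("base farback?",(487,590),0)]:
    print(nm,onz(d,*C(u,v,270,130,5),z).round(4))
for p in [(272,200),(362,278),(240,348),(160,262)]: print("chock top",onz(d,*C(*p,170,220,8),.06).round(4))
for p in [(355,415),(280,458)]: print("chock base",onz(d,*C(*p,170,220,8),.0).round(4))
# side
for nm,(u,v),z in [("rim farfront",(578,375),.08),("base back",(432,630),0),("base back2",(115,460),0)]:
    print("side",nm,onz(s,*C(u,v,195,140,5),z).round(4))
for p in [(550,65),(618,72),(605,110),(540,105)]: print("side chock top",onz(s,*C(*p,195,140,5),.06).round(4))
# lid corners tri
for nm,a,b in [("lid farcorner",(355,18),(425,375)),("lid nearcorner",(600,240),(52,220)),("hasptip?",(465,90),(155,395))]:
    print(nm,tri(d,C(*a,270,130,5),s,C(*b,195,140,5)))
```

```text
nearfront [ 0.6428 -0.0025  0.08  ]
farfront [ 0.4129 -0.001   0.08  ]
nearback [0.6448 0.1572 0.08  ]
base [6.399e-01 6.000e-04 0.000e+00]
base farback? [0.6409 0.162  0.    ]
chock top [ 0.5178 -0.2712  0.06  ]
chock top [ 0.5635 -0.2542  0.06  ]
chock top [ 0.5787 -0.2977  0.06  ]
chock top [ 0.5322 -0.3116  0.06  ]
chock base [ 0.5639 -0.2618  0.    ]
chock base [ 0.5728 -0.2894  0.    ]
side rim farfront [ 0.399  -0.0061  0.08  ]
side base back [0.4064 0.1591 0.    ]
side base back2 [0.6525 0.1457 0.    ]
side chock top [ 0.5741 -0.295   0.06  ]
side chock top [ 0.5275 -0.3137  0.06  ]
side chock top [ 0.5153 -0.2696  0.06  ]
side chock top [ 0.5581 -0.2503  0.06  ]
lid farcorner (array([0.40354056, 0.18033774, 0.24014215]), np.float64(0.004361763668540501))
lid nearcorner (array([0.64644634, 0.1815187 , 0.2382552 ]), np.float64(0.0028211766541900367))
hasptip? (array([0.50674529, 0.22816955, 0.22691379]), np.float64(0.059715310872412275))
```

Call:
apply_moves:
  plan:
    - {"tx":302,"ty":208,"tz":0,"rz":1.431,"jaw":1}
    - {"tx":302,"ty":208,"tz":0,"rz":1.431,"jaw":1}
    - {"tx":302,"ty":208,"tz":0,"rz":1.431,"jaw":1}
    - {"tx":302,"ty":208,"tz":0,"rz":1.431,"jaw":1}
    - {"tx":302,"ty":208,"tz":0,"rz":1.431,"jaw":1}
    - {"tx":302,"ty":208,"tz":0,"rz":1.431,"jaw":1}
    - {"tx":302,"ty":208,"tz":0,"rz":1.431,"jaw":1}
    - {"tx":302,"ty":208,"tz":0,"rz":1.431,"jaw":1}
    - {"tx":302,"ty":208,"tz":0,"rz":1.431,"jaw":1}
    - {"tx":302,"ty":208,"tz":0,"rz":1.431,"jaw":1}
    - {"tx":302,"ty":208,"tz":0,"rz":1.431,"jaw":1}
    - {"tx":302,"ty":208,"tz":0,"rz":1.431,"jaw":1}

```text
validation failed for argument at $.pl...
```

Run:
```python
from h import *
from rig import env
snap("wrist","1");o=env.observe();print(o["position"],o["tool_rot"].round(3),o["q"].round(1),o["time_s"],o["ft_force"])
```

```text
[ 0.24546136 -0.49196392  0.20464754] [[ 0.895  0.446 -0.   ]
 [ 0.446 -0.895  0.001]
 [ 0.    -0.001 -1.   ]] [-75.8  21.8  74.4  -0.   83.9 -12.3] 0.2 [-0.22732411 -0.20658059  0.01850523]
```

View pics/wrist1.png

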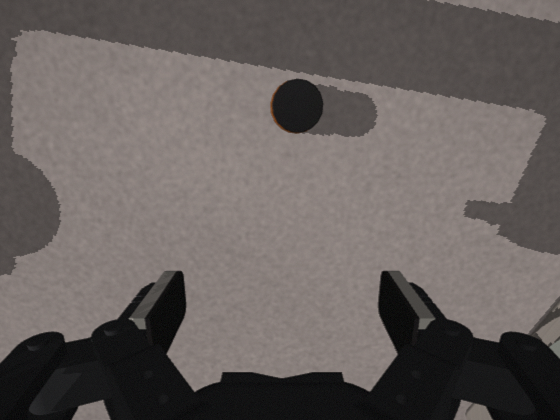

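Call:
apply_moves:
  plan:
    - {"tx":50,"ty":34,"tz":0,"rx":0,"ry":0,"rz":0.15,"jaw":1}

```text
time_s: 0.3
position: [0.2843, -0.4662, 0.2041]
tool_rot: [[0.82, 0.572, -0.001], [0.572, -0.82, 0.0], [-0.001, -0.001, -1.0]]
ft_force: [1.3, -0.5, -0.6]
grip_width: 0.0852
```

Call:
apply_moves:
  plan:
    - {"tx":50,"ty":35,"tz":0,"rx":0,"ry":0,"rz":0.15,"jaw":1}
    - {"tx":264,"ty":182,"tz":0,"rx":0,"ry":0,"rz":1.285,"jaw":1}

```text
time_s: 0.5
position: [0.3702, -0.4062, 0.204]
tool_rot: [[0.611, 0.792, -0.002], [0.792, -0.611, 0.0], [-0.001, -0.002, -1.0]]
ft_force: [-0.2, -1.0, -0.8]
grip_width: 0.0855
```

Call:
apply_moves:
  plan:
    - {"tx":178,"ty":122,"tz":0,"rx":0,"ry":0,"rz":0.981,"jaw":1}
    - {"tx":178,"ty":122,"tz":0,"rx":0,"ry":0,"rz":0.981,"jaw":1}
    - {"tx":178,"ty":122,"tz":0,"rx":0,"ry":0,"rz":0.981,"jaw":1}
    - {"tx":178,"ty":122,"tz":0,"rx":0,"ry":0,"rz":0.981,"jaw":1}
    - {"tx":178,"ty":122,"tz":0,"rx":0,"ry":0,"rz":0.981,"jaw":1}
    - {"tx":178,"ty":122,"tz":0,"rx":0,"ry":0,"rz":0.981,"jaw":1}
    - {"tx":178,"ty":122,"tz":0,"rx":0,"ry":0,"rz":0.981,"jaw":1}
    - {"tx":178,"ty":122,"tz":0,"rx":0,"ry":0,"rz":0.981,"jaw":1}

```text
time_s: 1.3
position: [0.5483, -0.2839, 0.2037]
tool_rot: [[-0.319, 0.948, -0.002], [0.948, 0.319, -0.001], [-0.0, -0.002, -1.0]]
ft_force: [-0.6, 0.4, 0.4]
grip_width: 0.0855
```

Run:
```python
from h import *
from rig import env
snap("wrist","2");o=env.observe();print(o["position"],o["tool_rot"].round(3),o["q"].round(1),o["time_s"],o["ft_force"])
```

```text
[ 0.54820939 -0.2840653   0.20378492] [[-0.316  0.949 -0.002]
 [ 0.949  0.316 -0.001]
 [-0.    -0.002 -1.   ]] [-38.3  28.8  62.9  -0.1  88.4 -56.7] 1.35 [0.4320246  0.29233109 0.61032282]
```

View pics/wrist2.png

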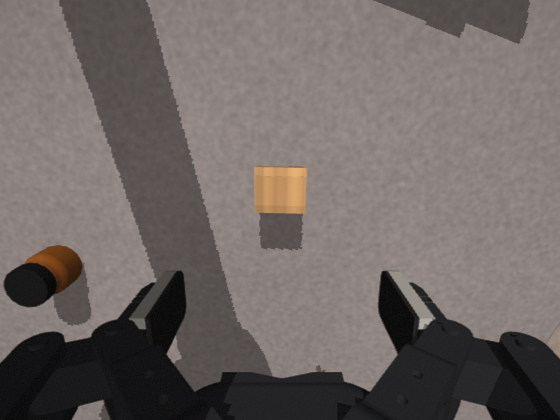

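Run:
```python
from h import *
d=load("wrist2");im=d["image"].astype(int)
m=((im[:,:,0]-im[:,:,2]>50)).astype(np.uint8);m[:,:200]=0;m[:,400:]=0
c=max(cv2.findContours(m,0,1)[0],key=cv2.contourArea);print(cv2.boundingRect(c))
b=cv2.boxPoints(cv2.minAreaRect(c));P=np.array([onz(d,u,v,.06) for u,v in b]);print(b,P.round(4),P.mean(0))
for i in range(4):
    e=P[(i+1)%4]-P[i];print(np.linalg.norm(e),np.degrees(np.arctan2(e[1],e[0])))
crop("wrist2",230,150,100,110,5,"c4")
print(proj(d,[.5482,-.284,.06]))
```

```text
(254, 166, 53, 48)
[[254. 166.]
 [306. 166.]
 [306. 213.]
 [254. 213.]] [[ 0.5147 -0.2679  0.06  ]
 [ 0.5613 -0.2522  0.06  ]
 [ 0.5771 -0.2959  0.06  ]
 [ 0.5284 -0.3124  0.06  ]] [ 0.54537852 -0.28210606  0.06      ]
0.04921928053183627 18.619195479892134
0.04649429344284794 -70.17000989263677
0.05135559651401214 -161.3637771481289
0.046513488180560225 107.19772197255898
[282.13528992 192.7167145 ]
```

View pics/c4.png

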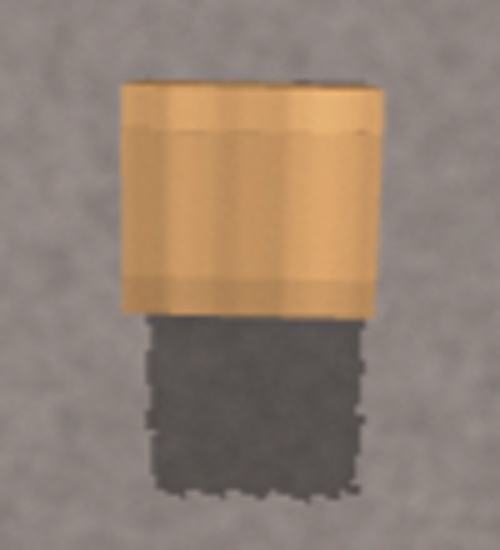

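Call:
apply_moves:
  plan:
    - {"tx":-2,"ty":1.5,"tz":-50,"rx":0,"ry":0,"rz":0,"jaw":1}
    - {"tx":-2,"ty":1.5,"tz":-100,"rx":0,"ry":0,"rz":0,"jaw":1}
    - {"tx":-2,"ty":1.5,"tz":-150,"rx":0,"ry":0,"rz":0,"jaw":1}
    - {"tx":-2,"ty":1.5,"tz":-177,"rx":0,"ry":0,"rz":0,"jaw":1}
    - {"tx":-2,"ty":1.5,"tz":-177,"rx":0,"ry":0,"rz":0,"jaw":1}
    - {"tx":-2,"ty":1.5,"tz":-177,"rx":0,"ry":0,"rz":0,"jaw":1}

```text
time_s: 1.95
position: [0.5466, -0.2831, 0.0278]
tool_rot: [[-0.315, 0.949, -0.001], [0.949, 0.315, -0.002], [-0.001, -0.001, -1.0]]
ft_force: [0.1, 1.0, 0.3]
grip_width: 0.0854
```

Call:
apply_moves:
  plan:
    - {"tx":0,"ty":0,"tz":0,"rx":0,"ry":0,"rz":0,"jaw":-0.1}
    - {"tx":0,"ty":0,"tz":0,"rx":0,"ry":0,"rz":0,"jaw":-0.1}
    - {"tx":0,"ty":0,"tz":0,"rx":0,"ry":0,"rz":0,"jaw":-0.1}
    - {"tx":0,"ty":0,"tz":0,"rx":0,"ry":0,"rz":0,"jaw":-0.1}
    - {"tx":0,"ty":0,"tz":0,"rx":0,"ry":0,"rz":0,"jaw":-1}
    - {"tx":0,"ty":0,"tz":0,"rx":0,"ry":0,"rz":0,"jaw":-1}
  grip_force: 40

```text
time_s: 2.55
position: [0.5471, -0.2839, 0.0298]
tool_rot: [[-0.314, 0.949, 0.001], [0.949, 0.314, -0.004], [-0.004, 0.0, -1.0]]
ft_force: [-3.0, -0.5, 8.6]
grip_width: 0.0475
```

Call:
apply_moves:
  plan:
    - {"tx":0,"ty":0,"tz":10,"rx":0,"ry":0,"rz":0,"jaw":-1}
    - {"tx":0,"ty":0,"tz":40,"rx":0,"ry":0,"rz":0,"jaw":-1}
    - {"tx":0,"ty":0,"tz":90,"rx":0,"ry":0,"rz":0,"jaw":-1}
    - {"tx":5,"ty":30,"tz":130,"rx":0,"ry":0,"rz":0.15,"jaw":-1}
    - {"tx":15,"ty":60,"tz":160,"rx":0,"ry":0,"rz":0.3,"jaw":-1}
    - {"tx":25,"ty":100,"tz":190,"rx":0,"ry":0,"rz":0.45,"jaw":-1}
    - {"tx":35,"ty":140,"tz":190,"rx":0,"ry":0,"rz":0.6,"jaw":-1}
    - {"tx":45,"ty":185,"tz":190,"rx":0,"ry":0,"rz":0.75,"jaw":-1}
    - {"tx":50,"ty":230,"tz":190,"rx":0,"ry":0,"rz":0.9,"jaw":-1}
    - {"tx":60,"ty":275,"tz":190,"rx":0,"ry":0,"rz":1.05,"jaw":-1}
    - {"tx":66,"ty":320,"tz":190,"rx":0,"ry":0,"rz":1.2,"jaw":-1}
    - {"tx":66,"ty":364,"tz":190,"rx":0,"ry":0,"rz":1.25,"jaw":-1}

```text
time_s: 3.75
position: [0.6132, 0.0821, 0.2207]
tool_rot: [[-1.0, -0.004, 0.005], [-0.004, 1.0, 0.0], [-0.005, 0.0, -1.0]]
ft_force: [0.1, 0.5, -1.1]
grip_width: 0.047
```

Call:
apply_moves:
  plan:
    - {"tx":0,"ty":0,"tz":0,"rx":0,"ry":0,"rz":0,"jaw":-1}

```text
time_s: 3.85
position: [0.6125, 0.0872, 0.2215]
tool_rot: [[-1.0, -0.011, 0.006], [-0.011, 1.0, 0.002], [-0.006, 0.002, -1.0]]
ft_force: [0.5, 0.2, -1.5]
grip_width: 0.047
```

Run:
```python
from h import *
from rig import env
snap("wrist","3");o=env.observe();print(o["position"],o["tool_rot"].round(3),o["q"].round(1),o["time_s"],o["ft_force"],o["grip_width"])
```

```text
[0.61281003 0.08493001 0.2216853 ] [[-1.    -0.008  0.006]
 [-0.008  1.     0.001]
 [-0.006  0.    -1.   ]] [ -3.1  28.2  61.1   0.   90.4 -93.6] 3.9 [ 0.77368309 -0.07909134 -1.50535717] 0.046632461074555875
```

View pics/wrist3.png

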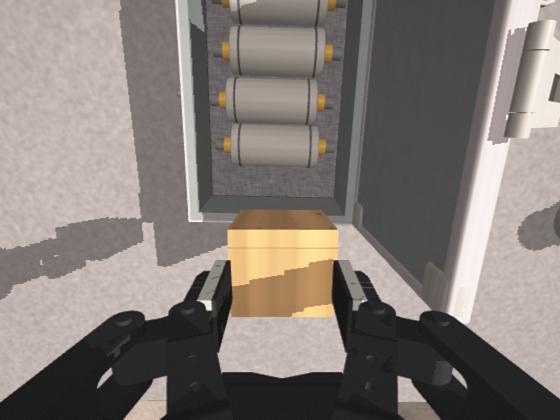

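Run:
```python
from h import *
crop("wrist3",170,0,210,270,3,"c5")
crop("wrist3",215,190,140,150,5,"c6")
```

```text
(no output)
```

View pics/c5.png

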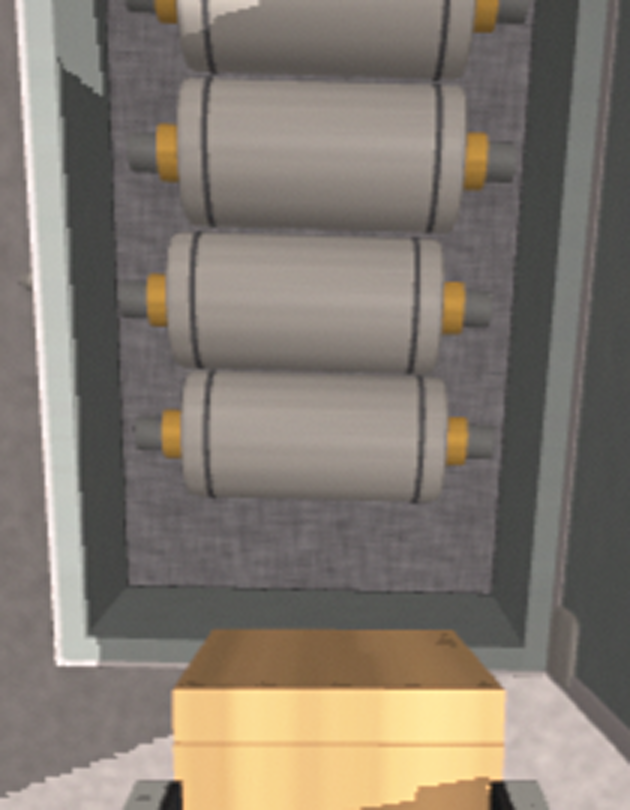

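View pics/c6.png

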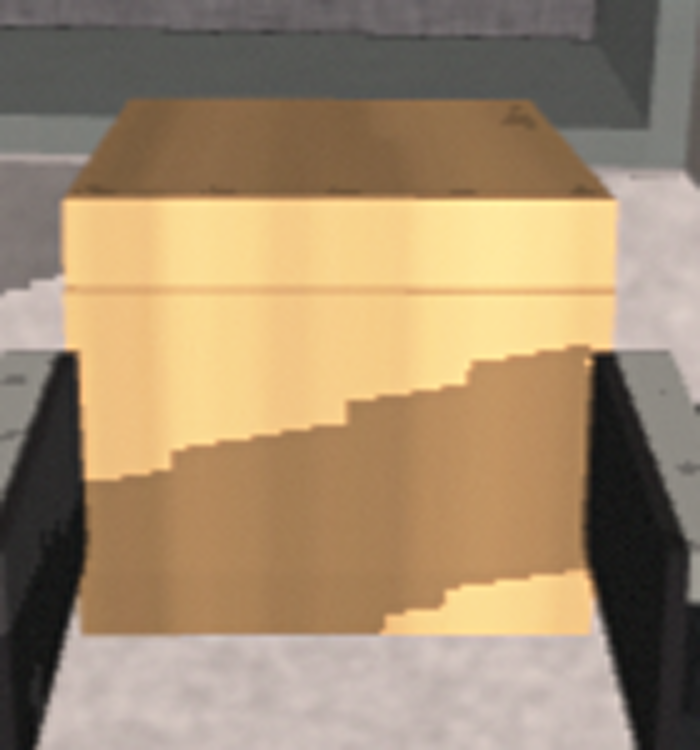

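Run:
```python
from h import *
d=load("wrist3")
c=lambda u,v:(170+(u+.5)/3-.5,(v+.5)/3-.5)
for n,p,z in [("floorNL",(130,585),.01),("floorNR",(493,590),.01),("outNL",(55,664),.08),("inNL",(90,635),.08),("inNR",(525,645),.08),("outL top",(18,0),.08),("inL top",(60,0),.08),("inR top",(578,0),.08),
 ("c4 left",(183,435),.032),("c4 right",(446,435),.032),("c4 stubL",(135,432),.032),("c4 stubR",(492,442),.032),("c4 near",(315,497),.022),("c4 far",(310,372),.047),("c4/c3 line",(310,370),.04)]:
    print(n,onz(d,*c(*p),z).round(4))
c=lambda u,v:(215+(u+.5)/5-.5,190+(v+.5)/5-.5)
for n,p,z in [("baseL",(128,100),.192),("baseR",(533,100),.192),("topL",(63,198),.252),("topR",(616,198),.252),("topnear",(340,634),.252),("topnearL",(82,634),.252),("topnearR",(590,634),.252)]:
    print(n,onz(d,*c(*p),z).round(4))
```

```text
floorNL [0.6326 0.006  0.01  ]
floorNR [0.6331 0.1492 0.01  ]
outNL [ 0.6421 -0.0053  0.08  ]
inNL [0.632  0.0069 0.08  ]
inNR [0.6338 0.1491 0.08  ]
outL top [ 0.4513 -0.0014  0.08  ]
inL top [0.4512 0.0101 0.08  ]
inR top [0.4496 0.1511 0.08  ]
c4 left [0.5721 0.0323 0.032 ]
c4 right [0.5711 0.1256 0.032 ]
c4 stubL [0.5712 0.0153 0.032 ]
c4 stubR [0.5733 0.1421 0.032 ]
c4 near [0.5952 0.079  0.022 ]
c4 far [0.5495 0.0776 0.047 ]
c4/c3 line [0.5491 0.0775 0.04  ]
baseL [0.5963 0.0609 0.192 ]
baseR [0.5957 0.1114 0.192 ]
topL [0.5875 0.0626 0.252 ]
topR [0.587  0.1115 0.252 ]
topnear [0.632  0.0876 0.252 ]
topnearL [0.6322 0.0627 0.252 ]
topnearR [0.6317 0.1117 0.252 ]
```

Call:
apply_moves:
  plan:
    - {"tx":-2.7,"ty":-8.5,"tz":-30,"rx":0,"ry":0.005,"rz":-0.02,"jaw":-1}
    - {"tx":-2.7,"ty":-8.5,"tz":-70,"rx":0,"ry":0.005,"rz":-0.02,"jaw":-1}
    - {"tx":-2.7,"ty":-8.5,"tz":-100,"rx":0,"ry":0.005,"rz":-0.02,"jaw":-1}
    - {"tx":-2.7,"ty":-8.5,"tz":-100,"rx":0,"ry":0.005,"rz":-0.02,"jaw":-1}
    - {"tx":-2.7,"ty":-8.5,"tz":-100,"rx":0,"ry":0.005,"rz":-0.02,"jaw":-1}
    - {"tx":-2.7,"ty":-8.5,"tz":-100,"rx":0,"ry":0.005,"rz":-0.02,"jaw":-1}

```text
time_s: 4.5
position: [0.6113, 0.0759, 0.1241]
tool_rot: [[-1.0, 0.012, 0.005], [0.012, 1.0, 0.0], [-0.005, 0.0, -1.0]]
ft_force: [-0.3, 0.1, -0.5]
grip_width: 0.047
```

Run:
```python
from h import *
from rig import env
snap("wrist","4");o=env.observe();print(o["position"],o["tool_rot"].round(3),o["q"].round(1),o["time_s"],o["ft_force"],o["grip_width"])
```

```text
[0.61114911 0.07604982 0.12398186] [[-1.     0.012  0.005]
 [ 0.012  1.     0.   ]
 [-0.005  0.    -1.   ]] [ -3.9  31.9  70.9   0.   76.9 -93.2] 4.55 [-0.16372109  0.13495269 -1.51640875] 0.046878220497371566
```

View pics/wrist4.png

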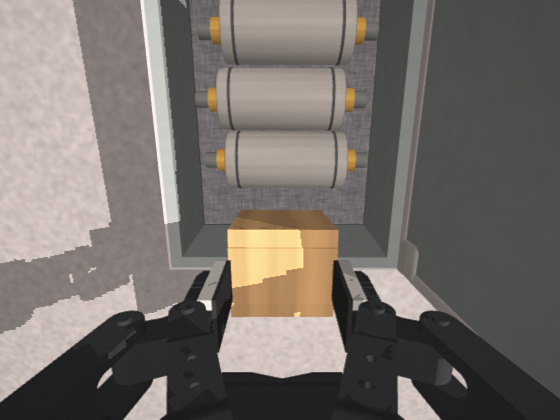

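Run:
```python
from h import *
crop("wrist4",140,110,290,170,2.75,"c7")
```

```text
(no output)
```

View pics/c7.png

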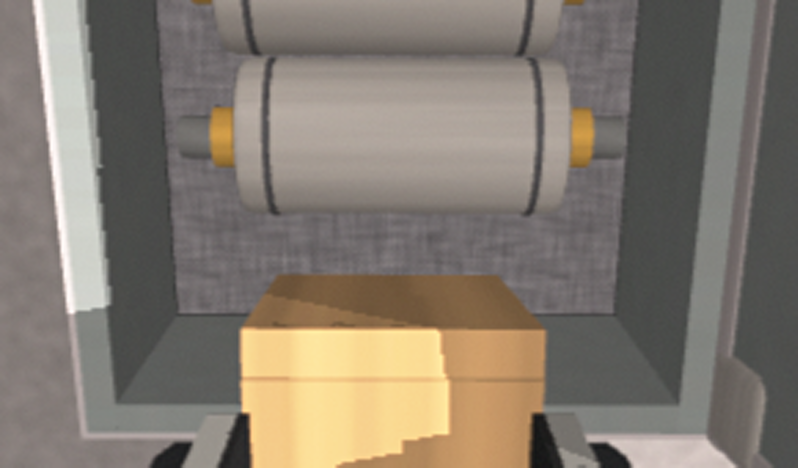

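Run:
```python
from h import *
d=load("wrist4")
c=lambda u,v:(140+(u+.5)/2.75-.5,110+(v+.5)/2.75-.5)
for n,p,z in [("floorNL",(178,314),.01),("floorNR",(617,314),.01),("inNL",(117,403),.08),("inNR",(682,404),.08),("outNL",(85,437),.08),
 ("c4 left",(236,136),.032),("c4 right",(570,136),.032),("c4 stubL",(180,136),.032),("c4 stubR",(626,136),.032),("c4 near",(400,213),.025),
 ("baseL",(279,275),.095),("baseR",(500,275),.095),("topL",(242,328),.155),("topR",(544,328),.155)]:
    print(n,onz(d,*c(*p),z).round(4))
```

```text
floorNL [0.6324 0.0055 0.01  ]
floorNR [0.6342 0.1497 0.01  ]
inNL [0.6323 0.0057 0.08  ]
inNR [0.6343 0.1496 0.08  ]
outNL [ 0.6418 -0.0035  0.08  ]
c4 left [0.5715 0.032  0.032 ]
c4 right [0.5726 0.1273 0.032 ]
c4 stubL [0.5713 0.016  0.032 ]
c4 stubR [0.5728 0.1433 0.032 ]
c4 near [0.5961 0.0786 0.025 ]
baseL [0.5944 0.0506 0.095 ]
baseR [0.595  0.1007 0.095 ]
topL [0.5854 0.0522 0.155 ]
topR [0.586  0.1007 0.155 ]
```

Call:
apply_moves:
  plan:
    - {"tx":-1,"ty":2.5,"tz":-10,"rx":0,"ry":0,"rz":0,"jaw":-1}
    - {"tx":-1,"ty":2.5,"tz":-20,"rx":0,"ry":0,"rz":0,"jaw":-1}
    - {"tx":-1,"ty":2.5,"tz":-30,"rx":0,"ry":0,"rz":0,"jaw":-1}
    - {"tx":-1,"ty":2.5,"tz":-40,"rx":0,"ry":0,"rz":0,"jaw":-1}
    - {"tx":-1,"ty":2.5,"tz":-45,"rx":0,"ry":0,"rz":0,"jaw":-1}
    - {"tx":-1,"ty":2.5,"tz":-50,"rx":0,"ry":0,"rz":0,"jaw":-1}
    - {"tx":-1,"ty":2.5,"tz":-55,"rx":0,"ry":0,"rz":0,"jaw":-1}
    - {"tx":-1,"ty":2.5,"tz":-60,"rx":0,"ry":0,"rz":0,"jaw":-1}
    - {"tx":-1,"ty":2.5,"tz":-65,"rx":0,"ry":0,"rz":0,"jaw":-1}
    - {"tx":-1,"ty":2.5,"tz":-70,"rx":0,"ry":0,"rz":0,"jaw":-1}

```text
time_s: 5.55
position: [0.6104, 0.0785, 0.0538]
tool_rot: [[-1.0, 0.012, 0.006], [0.012, 1.0, 0.0], [-0.006, 0.0, -1.0]]
ft_force: [1.2, 0.3, -1.0]
grip_width: 0.0469
```

Call:
apply_moves:
  plan:
    - {"tx":0,"ty":0,"tz":-3,"rx":0,"ry":0,"rz":0,"jaw":-1}
    - {"tx":0,"ty":0,"tz":-6,"rx":0,"ry":0,"rz":0,"jaw":-1}
    - {"tx":0,"ty":0,"tz":-9,"rx":0,"ry":0,"rz":0,"jaw":-1}
    - {"tx":0,"ty":0,"tz":-11,"rx":0,"ry":0,"rz":0,"jaw":-1}
    - {"tx":0,"ty":0,"tz":-11,"rx":0,"ry":0,"rz":0,"jaw":-1}

```text
time_s: 6.05
position: [0.6104, 0.0785, 0.0426]
tool_rot: [[-1.0, 0.012, 0.006], [0.012, 1.0, 0.0], [-0.006, 0.0, -1.0]]
ft_force: [0.3, -0.1, -0.9]
grip_width: 0.0471
```

Call:
apply_moves:
  plan:
    - {"tx":0,"ty":0,"tz":-1.5,"rx":0,"ry":0,"rz":0,"jaw":-1}
    - {"tx":0,"ty":0,"tz":-3,"rx":0,"ry":0,"rz":0,"jaw":-1}
    - {"tx":0,"ty":0,"tz":-3,"rx":0,"ry":0,"rz":0,"jaw":-1}

```text
time_s: 6.35
position: [0.6109, 0.0784, 0.0402]
tool_rot: [[-1.0, 0.012, 0.007], [0.012, 1.0, -0.0], [-0.007, -0.0, -1.0]]
ft_force: [1.1, -1.3, 3.6]
grip_width: 0.0469
```

Run:
```python
from h import *
from rig import env
snap("wrist","5")
```

```text
(no output)
```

View pics/wrist5.png

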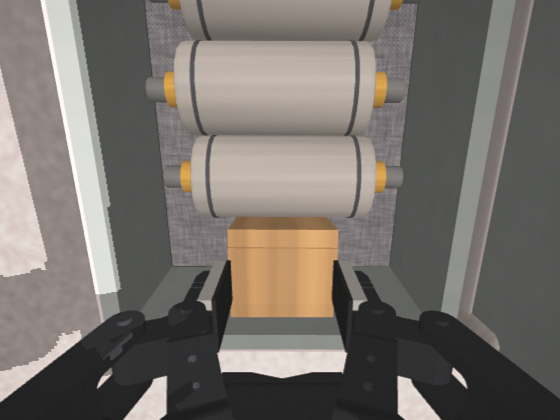

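Call:
apply_moves:
  plan:
    - {"tx":0,"ty":0,"tz":-1.5,"rx":0,"ry":0,"rz":0,"jaw":-1}
    - {"tx":0,"ty":0,"tz":-1.5,"rx":0,"ry":0,"rz":0,"jaw":-1}

```text
time_s: 6.6
position: [0.6116, 0.0783, 0.0399]
tool_rot: [[-1.0, 0.012, 0.01], [0.012, 1.0, -0.0], [-0.01, -0.0, -1.0]]
ft_force: [0.3, -1.2, 9.1]
grip_width: 0.0469
```

Call:
apply_moves:
  plan:
    - {"tx":0,"ty":0,"tz":1,"rx":0,"ry":0,"rz":0,"jaw":0.7}
    - {"tx":0,"ty":0,"tz":1,"rx":0,"ry":0,"rz":0,"jaw":0.7}
    - {"tx":0,"ty":0,"tz":1,"rx":0,"ry":0,"rz":0,"jaw":0.7}
    - {"tx":0,"ty":0,"tz":1,"rx":0,"ry":0,"rz":0,"jaw":0.7}
    - {"tx":0,"ty":0,"tz":15,"rx":0,"ry":0,"rz":0,"jaw":0.7}
    - {"tx":0,"ty":0,"tz":40,"rx":0,"ry":0,"rz":0,"jaw":0.7}
    - {"tx":0,"ty":0,"tz":80,"rx":0,"ry":0,"rz":0,"jaw":0.7}
    - {"tx":0,"ty":0,"tz":130,"rx":0,"ry":0,"rz":0,"jaw":0.7}
    - {"tx":0,"ty":0,"tz":180,"rx":0,"ry":0,"rz":0,"jaw":0.7}
    - {"tx":0,"ty":0,"tz":180,"rx":0,"ry":0,"rz":0,"jaw":0.7}
    - {"tx":0,"ty":0,"tz":180,"rx":0,"ry":0,"rz":0,"jaw":0.7}

```text
time_s: 7.7
position: [0.6117, 0.0783, 0.2204]
tool_rot: [[-1.0, 0.012, 0.011], [0.012, 1.0, -0.0], [-0.011, -0.0, -1.0]]
ft_force: [0.1, 0.6, -0.9]
grip_width: 0.0728
```

Run:
```python
from h import *
from rig import env
snap("wrist","6");o=env.observe();print(o["position"],o["tool_rot"].round(3),o["q"].round(1),o["time_s"],o["ft_force"],o["grip_width"])
```

```text
[0.61115667 0.07831193 0.21886798] [[-1.     0.012  0.008]
 [ 0.012  1.    -0.   ]
 [-0.008 -0.    -1.   ]] [ -3.7  27.9  61.9   0.   89.7 -93. ] 7.75 [ 0.58797002 -0.3375645  -0.18506048] 0.07233281250825468
```

View pics/wrist6.png

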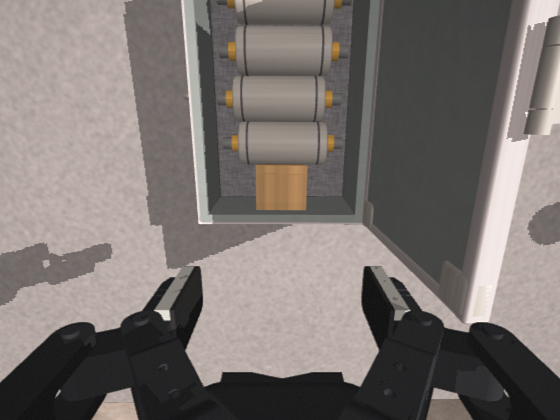

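Run:
```python
from h import *
crop("wrist6",190,90,200,140,4,"c8")
crop("wrist6",460,0,100,340,2,"c9")
```

```text
(no output)
```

View pics/c8.png

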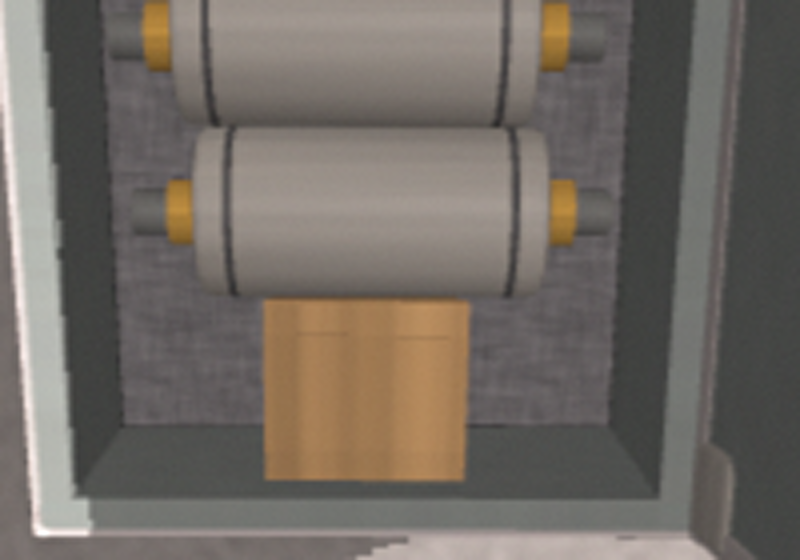

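View pics/c9.png

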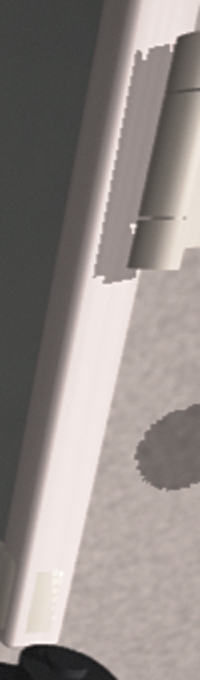

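Run:
```python
from h import *
d=load("wrist6")
c=lambda u,v:(190+(u+.5)/4-.5,90+(v+.5)/4-.5)
for n,p,z in [("t",(264,298),.07),("t",(470,298),.07),("t",(466,481),.07),("t",(264,481),.07),("floorNL",(125,424),.01),("floorNR",(610,424),.01),("inNL",(78,496),.08),("inNR",(660,497),.08),("c4L",(193,212),.032),("c4R",(549,212),.032),("c4c3",(375,125),.04)]:
    print(n,onz(d,*c(*p),z).round(4))
c=lambda u,v:(460+(u+.5)/2-.5,(v+.5)/2-.5)
print("lid corner",[onz(d,*c(5,643),z).round(4) for z in (.235,.24)],[onz(d,*c(57,641),z).round(4) for z in (.235,.24)])
print("hasp pin",[onz(d,*c(u,v),.245).round(4) for u,v in ((130,268),(180,270),(180,35))])
```

```text
t [0.5858 0.0531 0.07  ]
t [0.5864 0.1027 0.07  ]
t [0.6325 0.1022 0.07  ]
t [0.6319 0.0514 0.07  ]
floorNL [0.632  0.0058 0.01  ]
floorNR [0.6338 0.1489 0.01  ]
inNL [0.6322 0.0067 0.08  ]
inNR [0.6341 0.149  0.08  ]
c4L [0.5688 0.032  0.032 ]
c4R [0.57   0.1262 0.032 ]
c4c3 [0.547  0.0804 0.04  ]
lid corner [array([0.6462, 0.1755, 0.235 ]), array([0.6426, 0.1723, 0.24  ])] [array([0.6458, 0.1894, 0.235 ]), array([0.6422, 0.1858, 0.24  ])]
hasp pin [array([0.5467, 0.1814, 0.245 ]), array([0.5472, 0.1921, 0.245 ]), array([0.5033, 0.1819, 0.245 ])]
```

Call:
apply_moves:
  plan:
    - {"tx":0,"ty":0,"tz":45,"rx":0,"ry":0,"rz":0,"jaw":-1}
    - {"tx":-5,"ty":10,"tz":90,"rx":0,"ry":0,"rz":0,"jaw":-1}
    - {"tx":-8,"ty":50,"tz":95,"rx":0,"ry":0,"rz":0,"jaw":-1}
    - {"tx":-10,"ty":95,"tz":95,"rx":0,"ry":0,"rz":0,"jaw":-1}
    - {"tx":-10,"ty":140,"tz":95,"rx":0,"ry":0,"rz":0,"jaw":-1}
    - {"tx":-10,"ty":162,"tz":95,"rx":0,"ry":0,"rz":0,"jaw":-1}
    - {"tx":-10,"ty":162,"tz":50,"rx":0,"ry":0,"rz":0,"jaw":-1}
    - {"tx":-10,"ty":162,"tz":20,"rx":0,"ry":0,"rz":0,"jaw":-1}
    - {"tx":-10,"ty":162,"tz":20,"rx":0,"ry":0,"rz":0,"jaw":-1}

```text
time_s: 8.65
position: [0.599, 0.2401, 0.2325]
tool_rot: [[-1.0, 0.012, -0.004], [0.012, 1.0, -0.003], [0.004, -0.003, -1.0]]
ft_force: [0.3, 0.6, 0.1]
grip_width: 0.0001
```

Run:
```python
from h import *
from rig import env
for n in ("wrist","side","scene"): snap(n,"7")
o=env.observe();print(o["position"],o["tool_rot"].round(3),o["q"].round(1),o["time_s"],o["ft_force"],o["grip_width"])
crop("side7",180,110,160,150,5,"s7")
crop("scene7",260,60,180,180,4,"e7")
```

```text
[0.60170134 0.24024462 0.24000698] [[-1.     0.013  0.009]
 [ 0.013  1.     0.   ]
 [-0.009  0.    -1.   ]] [ 11.4  30.8  53.4  -0.1  95.2 -77.9] 8.8 [0.82895127 0.24432326 0.22665914] -1.3593034378984551e-05
```

View pics/wrist7.png

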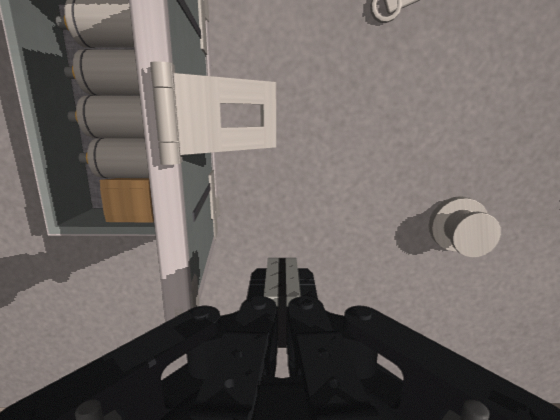

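View pics/s7.png

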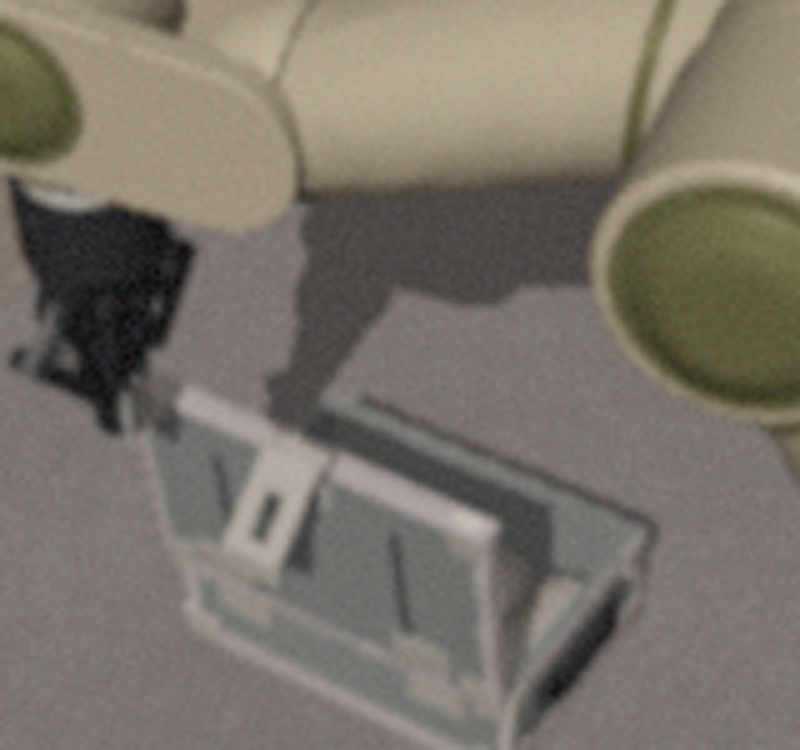

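View pics/e7.png

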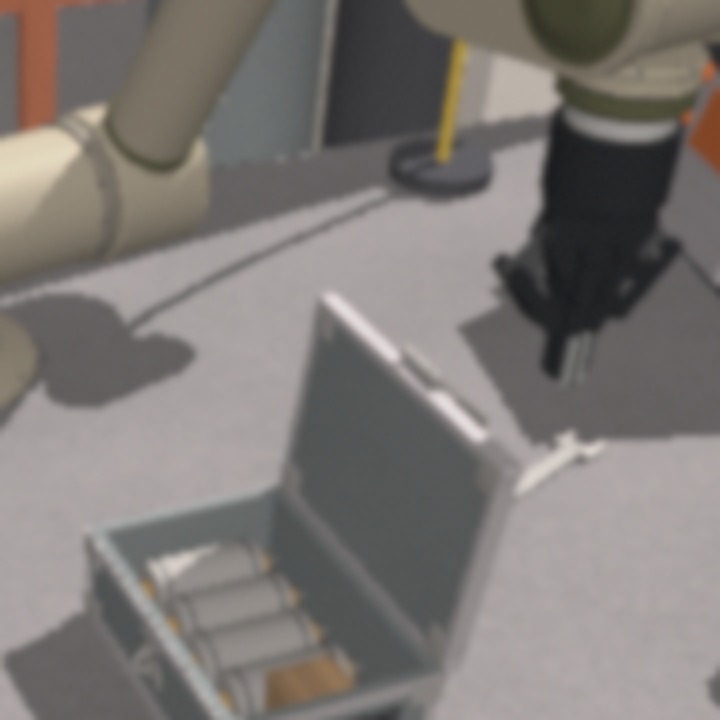

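Call:
apply_moves:
  plan:
    - {"tx":-1,"ty":0,"tz":-15,"rx":0,"ry":0.008,"rz":0,"jaw":-1}
    - {"tx":-1,"ty":-10,"tz":-25,"rx":0,"ry":0.008,"rz":0,"jaw":-1}
    - {"tx":-1,"ty":-20,"tz":-25,"rx":0,"ry":0.008,"rz":0,"jaw":-1}
    - {"tx":-1,"ty":-30,"tz":-25,"rx":0,"ry":0.008,"rz":0,"jaw":-1}
    - {"tx":-1,"ty":-38,"tz":-25,"rx":0,"ry":0.008,"rz":0,"jaw":-1}
    - {"tx":-1,"ty":-44,"tz":-25,"rx":0,"ry":0.008,"rz":0,"jaw":-1}
    - {"tx":-1,"ty":-50,"tz":-25,"rx":0,"ry":0.008,"rz":0,"jaw":-1}
    - {"tx":-1,"ty":-56,"tz":-25,"rx":0,"ry":0.008,"rz":0,"jaw":-1}

```text
time_s: 9.6
position: [0.6008, 0.1838, 0.2152]
tool_rot: [[-1.0, 0.013, 0.002], [0.013, 1.0, 0.0], [-0.002, 0.0, -1.0]]
ft_force: [0.1, -0.6, -0.0]
grip_width: -0.0
```

Call:
apply_moves:
  plan:
    - {"tx":0,"ty":-8,"tz":0,"rx":0,"ry":0,"rz":0,"jaw":-1}
    - {"tx":0,"ty":-16,"tz":0,"rx":0,"ry":0,"rz":0,"jaw":-1}
    - {"tx":0,"ty":-24,"tz":0,"rx":0,"ry":0,"rz":0,"jaw":-1}
    - {"tx":0,"ty":-31,"tz":0,"rx":0,"ry":0,"rz":0,"jaw":-1}
    - {"tx":0,"ty":-39,"tz":-2,"rx":0,"ry":0,"rz":0,"jaw":-1}
    - {"tx":0,"ty":-47,"tz":-4,"rx":0,"ry":0,"rz":0,"jaw":-1}
    - {"tx":0,"ty":-55,"tz":-6,"rx":0,"ry":0,"rz":0,"jaw":-1}
    - {"tx":0,"ty":-63,"tz":-8,"rx":0,"ry":0,"rz":0,"jaw":-1}

```text
time_s: 10.4
position: [0.6007, 0.1201, 0.2069]
tool_rot: [[-1.0, 0.013, 0.001], [0.013, 1.0, 0.0], [-0.001, 0.0, -1.0]]
ft_force: [-0.0, 0.2, -0.3]
grip_width: -0.0003
```

Run:
```python
from h import *
from rig import env
for n in ("side","scene"): snap(n,"8")
crop("side8",180,110,160,150,4,"s8")
crop("scene8",260,60,180,200,3,"e8")
a=cv2.imread("pics/s8.png");b=cv2.imread("pics/e8.png");h=600
cv2.imwrite("pics/j8.png",np.hstack([cv2.resize(a,(427,400)),cv2.resize(b,(360,400))]))
```

```text
(no output)
```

View pics/j8.png

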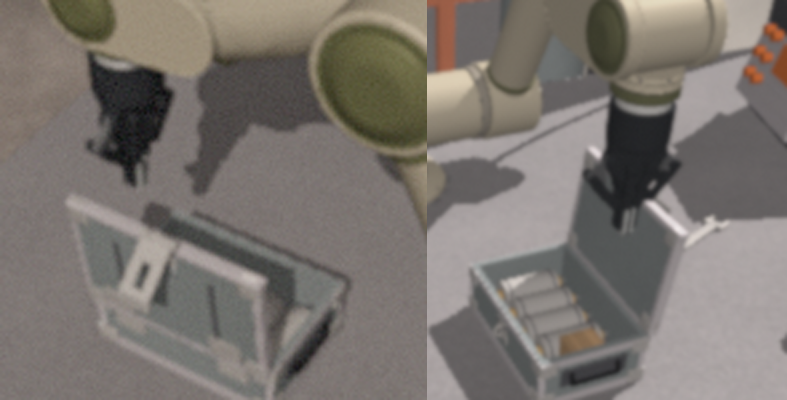

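Run:
```python
from h import *
from rig import env
o=env.observe();print(o["position"],o["time_s"],o["ft_force"])
snap("wrist","8")
for t in "78":
    d=load("scene"+t);s=load("side"+t)
    p={"7":[.6017,.2402,.240],"8":[.6007,.1201,.2069]}[t]
    print(proj(d,p),proj(s,p))
crop("scene8",300,100,150,120,5,"e8b")
crop("side8",180,110,160,150,5,"s8b")
```

```text
[0.60068915 0.11976353 0.20680402] 10.5 [-0.43826128 -0.08078877  0.15176306]
[397.97516534 163.08811478] [204.45385647 201.38024755]
[356.34923382 183.26871575] [231.12183997 185.12258338]
```

View pics/wrist8.png

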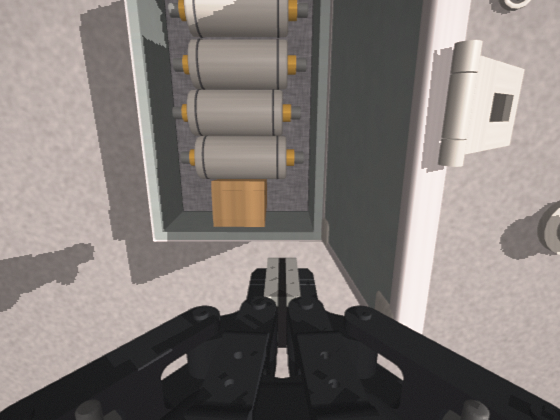

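View pics/e8b.png

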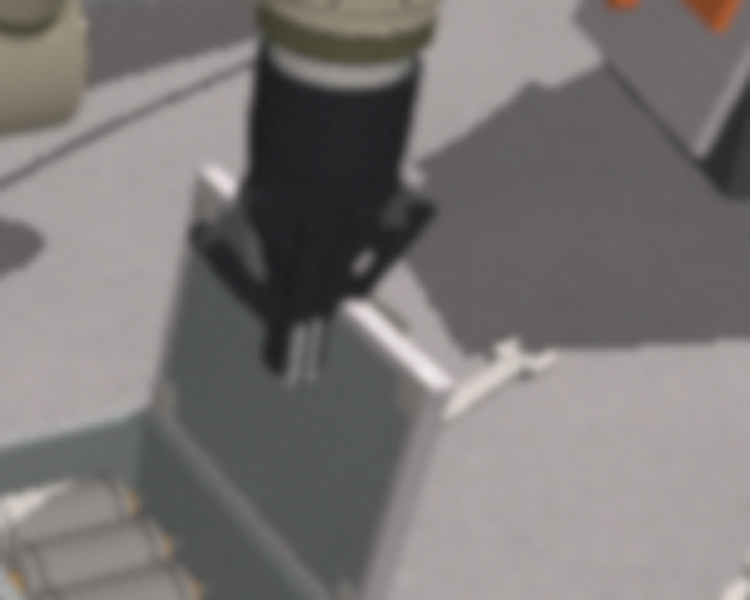

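View pics/s8b.png

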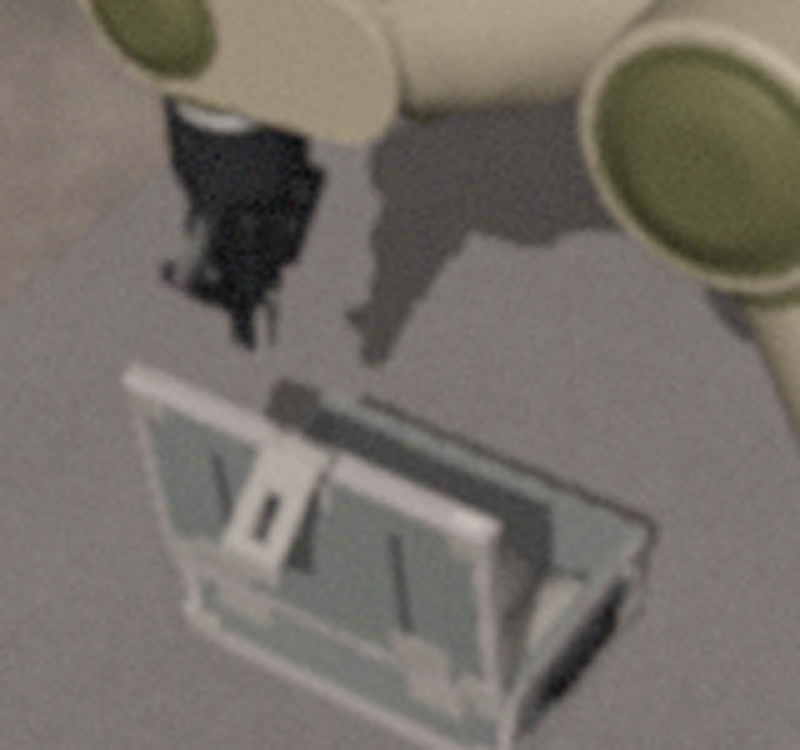

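Run:
```python
from h import *
d=load("scene8");s=load("side8");w=load("wrist8")
p=tri(d,(391,177),s,(206,184.4));print(p,proj(w,p[0]))
p=tri(d,(341,134),s,(278,214));print(p,proj(w,p[0]))
print("fingertip",tri(d,(360.5,175.5),s,(231,178)))
print(onz(w,420,330,.24),onz(w,395,330,.24))
crop("wrist8",300,0,260,340,2,"w8b")
```

```text
(array([0.64360641, 0.18469716, 0.23826349]), np.float64(0.00783123024910249)) [413.27288525 356.66223679]
(array([0.40817392, 0.17968983, 0.23972733]), np.float64(0.003153978571009721)) [ 481.65460449 -320.00503643]
fingertip (array([0.60268401, 0.12215491, 0.23330689]), np.float64(0.008763649606958588))
[0.626746   0.18553399 0.24      ] [0.62659078 0.17355907 0.24      ]
```

View pics/w8b.png

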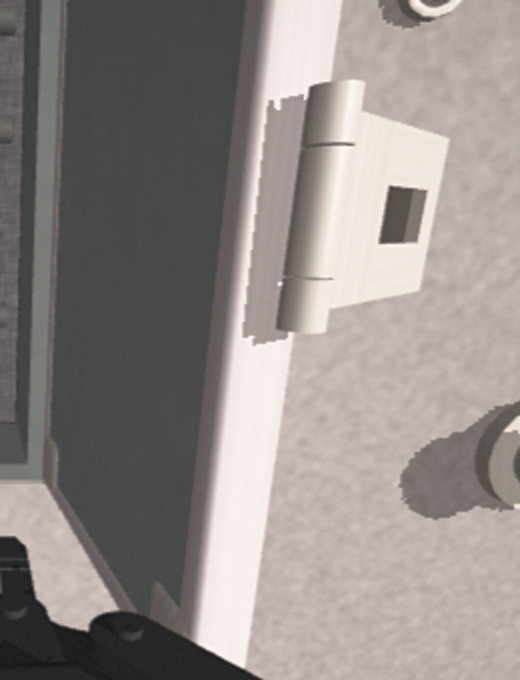

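```bash
python3 - <<'E'
from h import *
w=load("wrist8")
for z in (.2068,.215,.225,.235): print(z,proj(w,[.6007,.1198,z]),proj(w,[.6007-.011,.1198,z]))
d=load("wrist0") if 0 else load("wrist2")
for z in (.2038,.217,.23): print(z,proj(d,[.5482+.949*.0427,-.284+.316*.0427,z]))
E
sed -n 1,1p /dev/null; cp pics/wrist8.png /tmp
python3 - <<'E'
import sys;sys.path.insert(0,'.')
import os;os.chdir('.')
from h import *
crop("wrist8",230,230,110,110,6,"w8c")
E
```

```text
0.2068 [282.11702552 253.3996739 ] [281.8458635  234.76128639]
0.215 [282.11797473 259.70459552] [281.83444724 240.33278439]
0.225 [282.11925416 268.20282334] [281.81903061 247.85659349]
0.235 [282.12069065 277.74433388] [281.80168158 256.32347152]
0.2038 [359.16217184 253.27951327]
0.217 [364.86039015 263.72087177]
0.23 [371.3645595  275.63904693]
```

View pics/w8c.png

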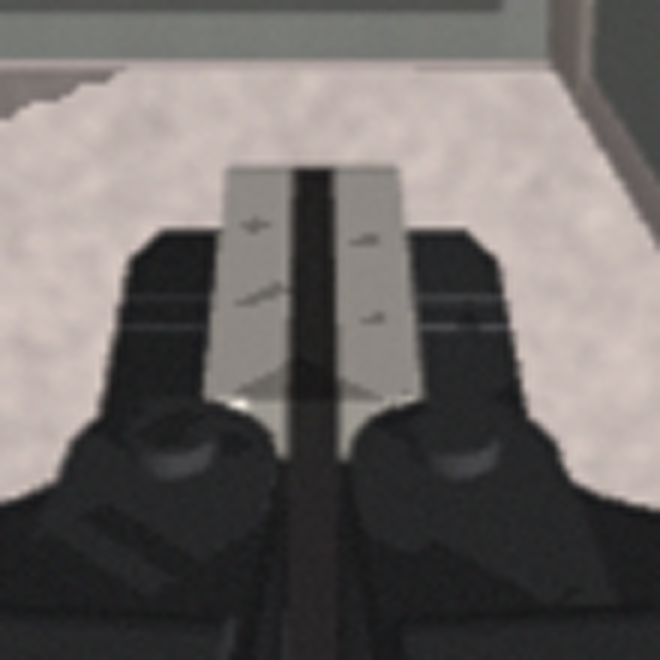

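Run:
```python
from h import *
def tooltip(n,u,v,P,R,xo):
    d=load(n);o,r=ray(d,u,v);R=np.array(R);P=np.array(P)
    ol=R.T@(o-P);rl=R.T@r
    t=(xo-ol[0])/rl[0];return ((ol+t*rl)*1000).round(1)
RX=[[-1,.012,.007],[.012,1,0],[-.007,0,-1]]
for xo in(.011,0,-.011):
    print("shut",tooltip("wrist8",282,257.5,[.6007,.1198,.2068],[[-1,.013,.001],[.013,1,0],[-.001,0,-1]],xo))
    print("grip",tooltip("wrist5",231,260,[.611,.0784,.0402],RX,xo),tooltip("wrist5",333,260,[.611,.0784,.0402],RX,xo))
    print("open",tooltip("wrist2",380,271,[.5482,-.284,.2038],[[-.316,.949,-.002],[.949,.316,-.001],[0,-.002,-1]],xo))
```

```text
shut [ 11.   -0.1 -29.6]
grip [ 11. -23. -32.] [ 11.  23. -32.]
open [ 11.   41.  -43.2]
shut [ 0.  -0.1 -5.4]
grip [  0.  -27.   -8.4] [ 0.  27.  -8.4]
open [  0.   48.2 -21.4]
shut [-11.   -0.1  18.7]
grip [-11.  -31.   15.3] [-11.   30.9  15.3]
open [-11.   55.4   0.3]
```

Call:
apply_moves:
  plan:
    - {"tx":0,"ty":0,"tz":40,"rx":0,"ry":0,"rz":0,"jaw":-1}
    - {"tx":0,"ty":0,"tz":75,"rx":0,"ry":0,"rz":0,"jaw":-1}
    - {"tx":0,"ty":45,"tz":75,"rx":0,"ry":0,"rz":0,"jaw":-1}
    - {"tx":0,"ty":90,"tz":75,"rx":0,"ry":0,"rz":0,"jaw":-1}
    - {"tx":0,"ty":130,"tz":75,"rx":0,"ry":0,"rz":0,"jaw":-1}
    - {"tx":0,"ty":130,"tz":50,"rx":0,"ry":0,"rz":0,"jaw":-1}
    - {"tx":0,"ty":130,"tz":20,"rx":0,"ry":0,"rz":0,"jaw":-1}
    - {"tx":0,"ty":130,"tz":-10,"rx":0,"ry":0,"rz":0,"jaw":-1}
    - {"tx":0,"ty":130,"tz":-12,"rx":0,"ry":0,"rz":0,"jaw":-1}
    - {"tx":0,"ty":130,"tz":-12,"rx":0,"ry":0,"rz":0,"jaw":-1}

```text
time_s: 11.55
position: [0.6008, 0.2506, 0.1956]
tool_rot: [[-1.0, 0.013, 0.001], [0.013, 1.0, 0.0], [-0.001, 0.0, -1.0]]
ft_force: [-0.0, -0.1, 0.5]
grip_width: 0.0002
```

Run:
```python
from h import *
from rig import env
for n in ("side","scene"): snap(n,"9")
o=env.observe();print(o["position"],o["time_s"],o["ft_force"])
a=cv2.imread("pics/side9.png")[110:260,180:340];b=cv2.imread("pics/scene9.png")[90:240,290:450]
cv2.imwrite("pics/j9.png",np.hstack([cv2.resize(a,(400,375),interpolation=2),cv2.resize(b,(400,375),interpolation=2)]))
```

```text
[0.60148478 0.25059148 0.19712086] 11.65 [0.36572739 0.79259327 0.89371803]
```

View pics/j9.png

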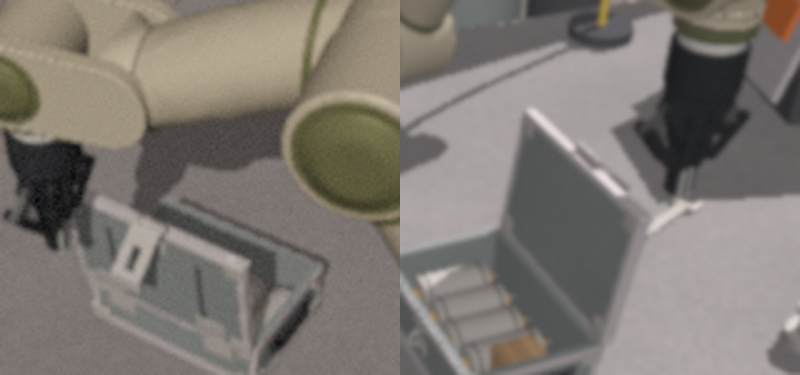

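Call:
apply_moves:
  plan:
    - {"tx":0,"ty":-15,"tz":0,"rx":0,"ry":0,"rz":0,"jaw":-1}
    - {"tx":0,"ty":-30,"tz":0,"rx":0,"ry":0,"rz":0,"jaw":-1}
    - {"tx":0,"ty":-40,"tz":0,"rx":0,"ry":0,"rz":0,"jaw":-1}
    - {"tx":0,"ty":-48,"tz":0,"rx":0,"ry":0,"rz":0,"jaw":-1}
    - {"tx":0,"ty":-55,"tz":0,"rx":0,"ry":0,"rz":0,"jaw":-1}

```text
time_s: 12.15
position: [0.6017, 0.1953, 0.1978]
tool_rot: [[-1.0, 0.014, 0.006], [0.014, 1.0, 0.003], [-0.006, 0.003, -1.0]]
ft_force: [-0.2, 5.1, 3.8]
grip_width: 0.0002
```

Call:
apply_moves:
  plan:
    - {"tx":0,"ty":-4,"tz":0,"rx":0,"ry":0,"rz":0,"jaw":-1}
    - {"tx":0,"ty":-8,"tz":0,"rx":0,"ry":0,"rz":0,"jaw":-1}

```text
time_s: 12.35
position: [0.6018, 0.1875, 0.1983]
tool_rot: [[-1.0, 0.013, 0.007], [0.013, 1.0, 0.004], [-0.007, 0.004, -1.0]]
ft_force: [-0.2, 5.0, 3.7]
grip_width: 0.0001
```

Call:
apply_moves:
  plan:
    - {"tx":0,"ty":-4,"tz":0,"rx":0,"ry":0,"rz":0,"jaw":-1}
    - {"tx":0,"ty":-8,"tz":0,"rx":0,"ry":0,"rz":0,"jaw":-1}

```text
time_s: 12.55
position: [0.6018, 0.1795, 0.1984]
tool_rot: [[-1.0, 0.013, 0.007], [0.013, 1.0, 0.004], [-0.007, 0.004, -1.0]]
ft_force: [-1.5, 3.5, 3.3]
grip_width: -0.0001
```

Run:
```python
from h import *
from rig import env
for n in ("side","scene"): snap(n,"10")
o=env.observe();print(o["position"],o["time_s"],o["ft_force"])
a=cv2.imread("pics/side10.png")[110:260,180:340];b=cv2.imread("pics/scene10.png")[90:240,290:450]
cv2.imwrite("pics/j10.png",np.hstack([cv2.resize(a,(400,375),interpolation=2),cv2.resize(b,(400,375),interpolation=2)]))
```

```text
[0.60175525 0.17891509 0.19814706] 12.65 [-0.12634684  0.68659524  1.35558774]
```

View pics/j10.png

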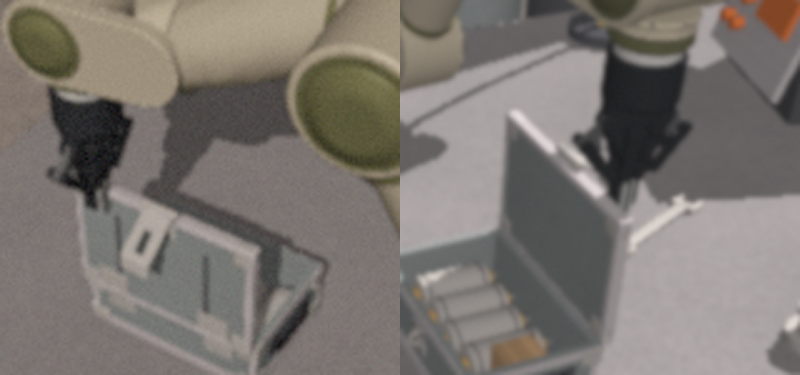

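Call:
apply_moves:
  plan:
    - {"tx":0,"ty":-6,"tz":-3,"rx":0,"ry":0,"rz":0,"jaw":-1}
    - {"tx":0,"ty":-13,"tz":-5,"rx":0,"ry":0,"rz":0,"jaw":-1}
    - {"tx":0,"ty":-20,"tz":-8,"rx":0,"ry":0,"rz":0,"jaw":-1}
    - {"tx":0,"ty":-27,"tz":-10,"rx":0,"ry":0,"rz":0,"jaw":-1}
    - {"tx":0,"ty":-35,"tz":-12,"rx":0,"ry":0,"rz":0,"jaw":-1}
    - {"tx":0,"ty":-43,"tz":-14,"rx":0,"ry":0,"rz":0,"jaw":-1}
    - {"tx":0,"ty":-51,"tz":-16,"rx":0,"ry":0,"rz":0,"jaw":-1}
    - {"tx":0,"ty":-59,"tz":-18,"rx":0,"ry":0,"rz":0,"jaw":-1}

```text
time_s: 13.45
position: [0.6014, 0.1193, 0.1794]
tool_rot: [[-1.0, 0.014, 0.005], [0.014, 1.0, 0.003], [-0.005, 0.003, -1.0]]
ft_force: [-0.4, 3.7, -1.0]
grip_width: -0.0003
```

Run:
```python
from h import *
from rig import env
for n in ("side","scene"): snap(n,"11")
o=env.observe();print(o["position"],o["time_s"],o["ft_force"])
a=cv2.imread("pics/side11.png")[110:260,180:340];b=cv2.imread("pics/scene11.png")[90:240,290:450]
cv2.imwrite("pics/j11.png",np.hstack([cv2.resize(a,(400,375),interpolation=2),cv2.resize(b,(400,375),interpolation=2)]))
```

```text
[0.60155924 0.11849702 0.17934567] 13.55 [-0.4429258   0.78693262  0.10287772]
```

View pics/j11.png

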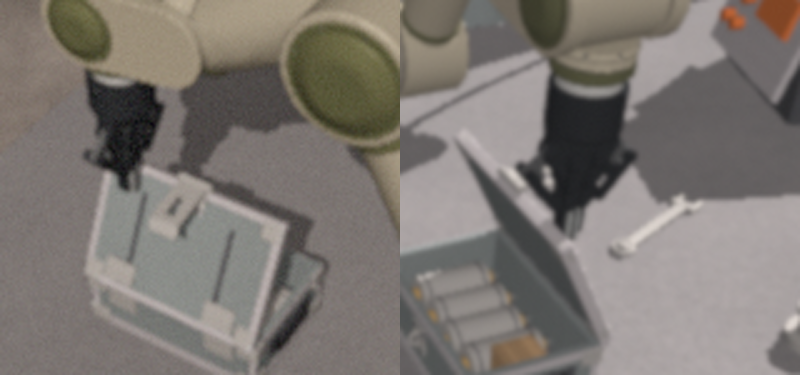

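Call:
apply_moves:
  plan:
    - {"tx":0,"ty":-7,"tz":-3,"rx":0,"ry":0,"rz":0,"jaw":-1}
    - {"tx":0,"ty":-14,"tz":-6.5,"rx":0,"ry":0,"rz":0,"jaw":-1}
    - {"tx":0,"ty":-21,"tz":-11,"rx":0,"ry":0,"rz":0,"jaw":-1}
    - {"tx":0,"ty":-28,"tz":-15,"rx":0,"ry":0,"rz":0,"jaw":-1}
    - {"tx":0,"ty":-34,"tz":-20,"rx":0,"ry":0,"rz":0,"jaw":-1}
    - {"tx":0,"ty":-40,"tz":-26,"rx":0,"ry":0,"rz":0,"jaw":-1}
    - {"tx":0,"ty":-47,"tz":-32,"rx":0,"ry":0,"rz":0,"jaw":-1}
    - {"tx":0,"ty":-53,"tz":-38,"rx":0,"ry":0,"rz":0,"jaw":-1}
    - {"tx":0,"ty":-57,"tz":-44,"rx":0,"ry":0,"rz":0,"jaw":-1}
    - {"tx":0,"ty":-61,"tz":-50,"rx":0,"ry":0,"rz":0,"jaw":-1}

```text
time_s: 14.55
position: [0.6016, 0.0569, 0.1288]
tool_rot: [[-1.0, 0.015, 0.005], [0.015, 1.0, 0.002], [-0.005, 0.002, -1.0]]
ft_force: [-0.2, 0.3, 2.6]
grip_width: -0.0002
```

Run:
```python
from h import *
from rig import env
for n in ("side","scene"): snap(n,"12")
o=env.observe();print(o["position"],o["time_s"],o["ft_force"])
a=cv2.imread("pics/side12.png")[110:260,180:340];b=cv2.imread("pics/scene12.png")[110:280,270:450]
cv2.imwrite("pics/j12.png",np.hstack([cv2.resize(a,(400,375),interpolation=2),cv2.resize(b,(400,375),interpolation=2)]))
```

```text
[0.60111889 0.05694349 0.12819125] 14.65 [-0.19598478  0.85007606  0.09946933]
```

View pics/j12.png

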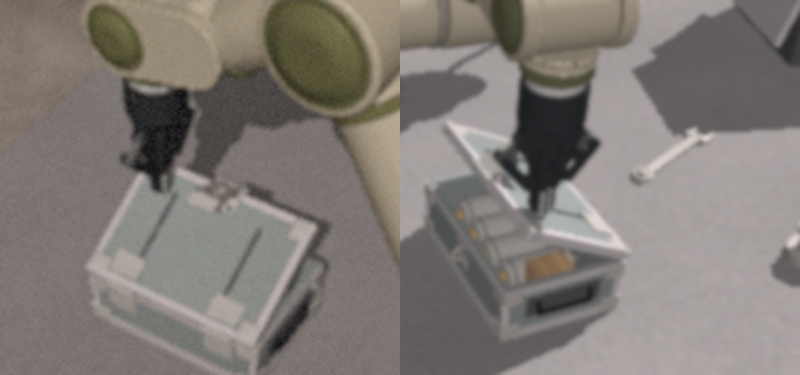

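Call:
apply_moves:
  plan:
    - {"tx":0,"ty":-4,"tz":-5,"rx":0,"ry":0,"rz":0,"jaw":-1}
    - {"tx":0,"ty":-7,"tz":-10,"rx":0,"ry":0,"rz":0,"jaw":-1}
    - {"tx":0,"ty":-10,"tz":-14,"rx":0,"ry":0,"rz":0,"jaw":-1}
    - {"tx":0,"ty":-12,"tz":-18,"rx":0,"ry":0,"rz":0,"jaw":-1}
    - {"tx":0,"ty":-14,"tz":-22,"rx":0,"ry":0,"rz":0,"jaw":-1}
    - {"tx":0,"ty":-16,"tz":-26,"rx":0,"ry":0,"rz":0,"jaw":-1}
    - {"tx":0,"ty":-18,"tz":-30,"rx":0,"ry":0,"rz":0,"jaw":-1}
    - {"tx":0,"ty":-20,"tz":-34,"rx":0,"ry":0,"rz":0,"jaw":-1}
    - {"tx":0,"ty":-21,"tz":-37,"rx":0,"ry":0,"rz":0,"jaw":-1}
    - {"tx":0,"ty":-22,"tz":-40,"rx":0,"ry":0,"rz":0,"jaw":-1}

```text
time_s: 15.65
position: [0.6011, 0.0348, 0.0879]
tool_rot: [[-1.0, 0.016, 0.003], [0.016, 1.0, 0.002], [-0.003, 0.002, -1.0]]
ft_force: [-0.1, 0.4, 1.4]
grip_width: 0.0003
```

Run:
```python
from h import *
from rig import env
for n in ("side","scene"): snap(n,"13")
o=env.observe();print(o["position"],o["time_s"],o["ft_force"])
a=cv2.imread("pics/side13.png")[110:260,180:340];b=cv2.imread("pics/scene13.png")[110:280,270:450]
cv2.imwrite("pics/j13.png",np.hstack([cv2.resize(a,(400,375),interpolation=2),cv2.resize(b,(400,375),interpolation=2)]))
```

```text
[0.60095673 0.03472367 0.08773915] 15.75 [0.01906213 1.06111425 0.7452802 ]
```

View pics/j13.png

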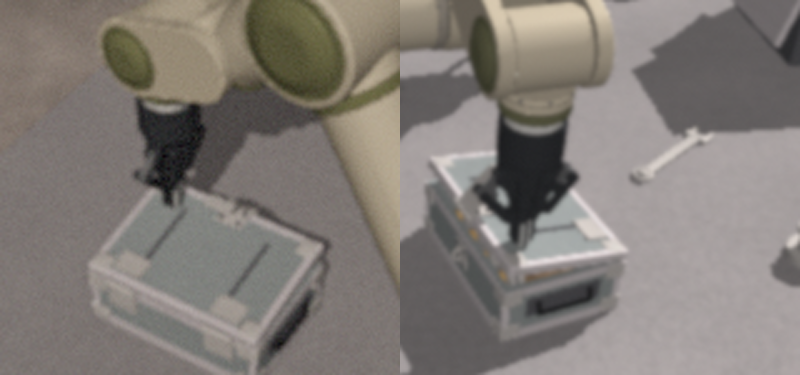

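Call:
apply_moves:
  plan:
    - {"tx":0,"ty":0,"tz":-2,"rx":0,"ry":0,"rz":0,"jaw":-1}
    - {"tx":0,"ty":-1,"tz":-4,"rx":0,"ry":0,"rz":0,"jaw":-1}
    - {"tx":0,"ty":-1,"tz":-6,"rx":0,"ry":0,"rz":0,"jaw":-1}
    - {"tx":0,"ty":-1,"tz":-8,"rx":0,"ry":0,"rz":0,"jaw":-1}
    - {"tx":0,"ty":-2,"tz":-10,"rx":0,"ry":0,"rz":0,"jaw":-1}
    - {"tx":0,"ty":-2,"tz":-12,"rx":0,"ry":0,"rz":0,"jaw":-1}
    - {"tx":0,"ty":-2,"tz":-13.5,"rx":0,"ry":0,"rz":0,"jaw":-1}
    - {"tx":0,"ty":-2,"tz":-15,"rx":0,"ry":0,"rz":0,"jaw":-1}

```text
time_s: 16.55
position: [0.601, 0.0327, 0.0726]
tool_rot: [[-1.0, 0.016, 0.002], [0.016, 1.0, 0.002], [-0.002, 0.002, -1.0]]
ft_force: [0.1, -0.3, 0.8]
grip_width: -0.0002
```

Call:
apply_moves:
  plan:
    - {"tx":0,"ty":0,"tz":-1.5,"rx":0,"ry":0,"rz":0,"jaw":-1}
    - {"tx":0,"ty":0,"tz":-3,"rx":0,"ry":0,"rz":0,"jaw":-1}

```text
time_s: 16.75
position: [0.601, 0.0326, 0.0695]
tool_rot: [[-1.0, 0.016, 0.002], [0.016, 1.0, 0.002], [-0.002, 0.002, -1.0]]
ft_force: [-0.2, -0.8, 0.9]
grip_width: 0.0002
```

Call:
apply_moves:
  plan:
    - {"tx":0,"ty":0,"tz":-1.5,"rx":0,"ry":0,"rz":0,"jaw":-1}
    - {"tx":0,"ty":0,"tz":-3,"rx":0,"ry":0,"rz":0,"jaw":-1}

```text
time_s: 16.95
position: [0.6011, 0.0326, 0.0676]
tool_rot: [[-1.0, 0.015, 0.003], [0.015, 1.0, 0.001], [-0.003, 0.001, -1.0]]
ft_force: [-6.8, -0.2, 19.8]
grip_width: 0.0001
```

Call:
apply_moves:
  plan:
    - {"tx":0,"ty":0,"tz":-1,"rx":0,"ry":0,"rz":0,"jaw":-1}
    - {"tx":0,"ty":0,"tz":-2,"rx":0,"ry":0,"rz":0,"jaw":-1}

```text
time_s: 17.15
position: [0.6011, 0.0326, 0.0676]
tool_rot: [[-1.0, 0.015, 0.004], [0.015, 1.0, 0.001], [-0.004, 0.001, -1.0]]
ft_force: [-8.8, 0.0, 23.3]
grip_width: 0.0
```

Run:
```python
from h import *
from rig import env
for n in ("side","scene"): snap(n,"14")
o=env.observe();print(o["position"],o["time_s"],o["ft_force"])
a=cv2.imread("pics/side14.png")[110:260,180:340];b=cv2.imread("pics/scene14.png")[110:280,270:450]
cv2.imwrite("pics/j14.png",np.hstack([cv2.resize(a,(400,375),interpolation=2),cv2.resize(b,(400,375),interpolation=2)]))
```

```text
[0.60110064 0.03259914 0.06762664] 17.25 [-6.51913541 -0.3973129  16.25190093]
```

View pics/j14.png

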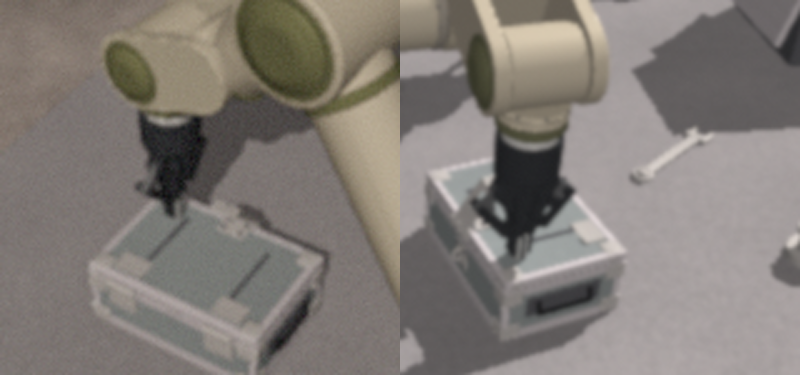

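Call:
apply_moves:
  plan:
    - {"tx":0,"ty":0,"tz":10,"rx":0,"ry":0,"rz":0,"jaw":-1}
    - {"tx":0,"ty":0,"tz":50,"rx":0,"ry":0,"rz":0,"jaw":-1}
    - {"tx":0,"ty":0,"tz":100,"rx":0,"ry":0,"rz":0,"jaw":-1}
    - {"tx":0,"ty":0,"tz":140,"rx":0,"ry":0,"rz":0,"jaw":-1}
    - {"tx":0,"ty":0,"tz":140,"rx":0,"ry":0,"rz":0,"jaw":-1}
    - {"tx":0,"ty":0,"tz":140,"rx":0,"ry":0,"rz":0,"jaw":-1}

```text
time_s: 17.85
position: [0.6011, 0.0327, 0.2081]
tool_rot: [[-1.0, 0.015, 0.006], [0.015, 1.0, 0.001], [-0.006, 0.001, -1.0]]
ft_force: [-0.6, -0.2, -0.8]
grip_width: -0.0003
```

Run:
```python
from h import *
from rig import env
for n in ("side","scene","wrist"): snap(n,"15")
o=env.observe();print(o["position"],o["time_s"],o["ft_force"],o["tool_rot"].round(3))
a=cv2.imread("pics/side15.png")[130:260,180:340];b=cv2.imread("pics/scene15.png")[150:280,270:430]
cv2.imwrite("pics/j15.png",np.hstack([cv2.resize(a,(400,325),interpolation=2),cv2.resize(b,(400,325),interpolation=2)]))
```

```text
[0.60049572 0.03270285 0.20605904] 18.0 [ 0.4449676  -0.27672158  0.75894386] [[-1.     0.015  0.001]
 [ 0.015  1.     0.001]
 [-0.001  0.001 -1.   ]]
```

View pics/j15.png

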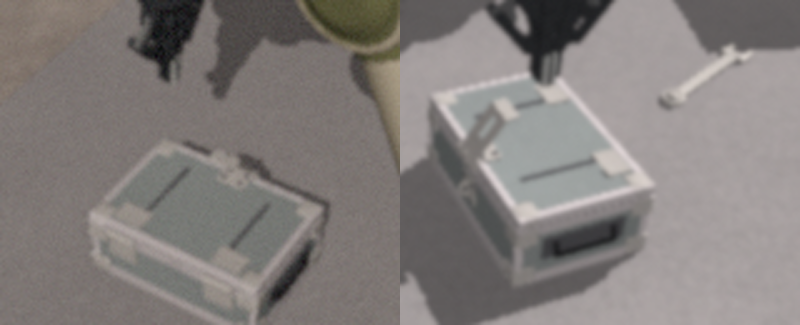

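View pics/wrist15.png

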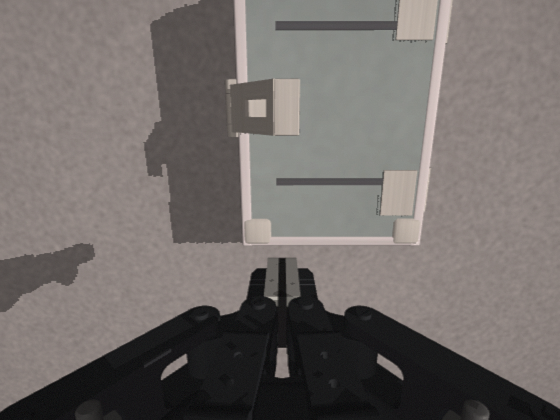

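Run:
```python
from h import *
d=load("wrist15")
print("lid corners",[onz(d,u,v,.094).round(4) for u,v in((243,244),(420,244),(236,0),(450,0))])
print("pin",onz(d,231,83,.094).round(4),onz(d,231,135,.094).round(4))
for dl in (.3,.4,.5,.6,.7):
    z=.092+.064*np.cos(dl);y=-.007+.064*np.sin(dl)
    zt=.092+.073*np.cos(dl)-.012*np.sin(dl);yt=-.007+.073*np.sin(dl)+.012*np.cos(dl)
    print(dl,proj(d,[.521,y,z]).round(1),proj(d,[.521,yt,zt]).round(1),round(yt,4),round(zt,4))
```

```text
lid corners [array([ 0.6403, -0.0034,  0.094 ]), array([0.6428, 0.1583, 0.094 ]), array([0.4456, 0.001 , 0.094 ]), array([0.448 , 0.1597, 0.094 ])]
pin [ 0.503  -0.0061  0.094 ] [ 0.5431 -0.0086  0.094 ]
0.3 [247.4 105. ] [269.3 104.4] 0.026 0.1582
0.4 [257.1 104.9] [279.7 104.4] 0.0325 0.1546
0.5 [266.3 104.8] [289.1 104.4] 0.0385 0.1503
0.6 [274.7 104.8] [297.5 104.4] 0.0441 0.1455
0.7 [282.4 104.8] [304.6 104.5] 0.0492 0.1401
```

Call:
apply_moves:
  plan:
    - {"tx":-10,"ty":10,"tz":10,"rx":0,"ry":0,"rz":-0.14,"jaw":-1}
    - {"tx":-25,"ty":30,"tz":10,"rx":0,"ry":0,"rz":-0.28,"jaw":-1}
    - {"tx":-40,"ty":55,"tz":10,"rx":0,"ry":0,"rz":-0.42,"jaw":-1}
    - {"tx":-55,"ty":57,"tz":10,"rx":0,"ry":0,"rz":-0.56,"jaw":-1}
    - {"tx":-70,"ty":57,"tz":10,"rx":0,"ry":0,"rz":-0.7,"jaw":-1}
    - {"tx":-78,"ty":57,"tz":10,"rx":0,"ry":0,"rz":-0.85,"jaw":-1}
    - {"tx":-78,"ty":57,"tz":10,"rx":0,"ry":0,"rz":-1.0,"jaw":-1}
    - {"tx":-78,"ty":57,"tz":10,"rx":0,"ry":0,"rz":-1.15,"jaw":-1}
    - {"tx":-78,"ty":57,"tz":10,"rx":0,"ry":0,"rz":-1.3,"jaw":-1}
    - {"tx":-78,"ty":57,"tz":10,"rx":0,"ry":0,"rz":-1.45,"jaw":-1}
    - {"tx":-78,"ty":57,"tz":10,"rx":0,"ry":0,"rz":-1.57,"jaw":-1}
    - {"tx":-78,"ty":57,"tz":10,"rx":0,"ry":0,"rz":-1.57,"jaw":-1}

```text
time_s: 19.2
position: [0.5221, 0.0897, 0.215]
tool_rot: [[0.015, 1.0, -0.001], [1.0, -0.015, -0.001], [-0.001, -0.001, -1.0]]
ft_force: [0.4, 0.5, -0.1]
grip_width: -0.0001
```

Run:
```python
from h import *
from rig import env
for n in ("wrist",): snap(n,"16")
o=env.observe();print(o["position"],o["time_s"],o["ft_force"],o["tool_rot"].round(3),o["q"].round(1))
```

```text
[0.52218285 0.08972555 0.21513198] 19.25 [0.03661926 0.06846513 0.29296087] [[ 0.012  1.    -0.001]
 [ 1.    -0.012 -0.001]
 [-0.001 -0.    -1.   ]] [-3.  19.4 76.4 -0.1 84.2 -2.3]
```

View pics/wrist16.png

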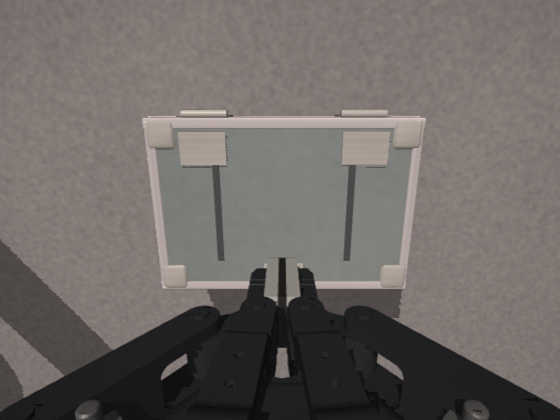

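Call:
apply_moves:
  plan:
    - {"tx":0,"ty":0,"tz":-40,"rx":0,"ry":0,"rz":0,"jaw":-1}
    - {"tx":0,"ty":0,"tz":-80,"rx":0,"ry":0,"rz":0,"jaw":-1}
    - {"tx":0,"ty":0,"tz":-108,"rx":0,"ry":0,"rz":0,"jaw":-1}
    - {"tx":0,"ty":0,"tz":-108,"rx":0,"ry":0,"rz":0,"jaw":-1}
    - {"tx":0,"ty":-10,"tz":-108,"rx":0,"ry":0,"rz":0,"jaw":-1}
    - {"tx":0,"ty":-20,"tz":-108,"rx":0,"ry":0,"rz":0,"jaw":-1}
    - {"tx":0,"ty":-30,"tz":-108,"rx":0,"ry":0,"rz":0,"jaw":-1}
    - {"tx":0,"ty":-38,"tz":-108,"rx":0,"ry":0,"rz":0,"jaw":-1}
    - {"tx":0,"ty":-46,"tz":-108,"rx":0,"ry":0,"rz":0,"jaw":-1}

```text
time_s: 20.15
position: [0.5225, 0.0429, 0.1079]
tool_rot: [[0.012, 1.0, 0.001], [1.0, -0.012, -0.001], [-0.001, 0.001, -1.0]]
ft_force: [0.1, 0.8, 1.2]
grip_width: -0.0002
```

Run:
```python
from h import *
from rig import env
for n in ("side","scene"): snap(n,"17")
o=env.observe();print(o["position"],o["time_s"],o["ft_force"])
a=cv2.imread("pics/side17.png")[130:260,180:340];b=cv2.imread("pics/scene17.png")[150:280,270:430]
cv2.imwrite("pics/j17.png",np.hstack([cv2.resize(a,(400,325),interpolation=2),cv2.resize(b,(400,325),interpolation=2)]))
```

```text
[0.5223516  0.04256644 0.10740753] 20.25 [ 0.16308708  0.92794712 -0.2394073 ]
```

View pics/j17.png

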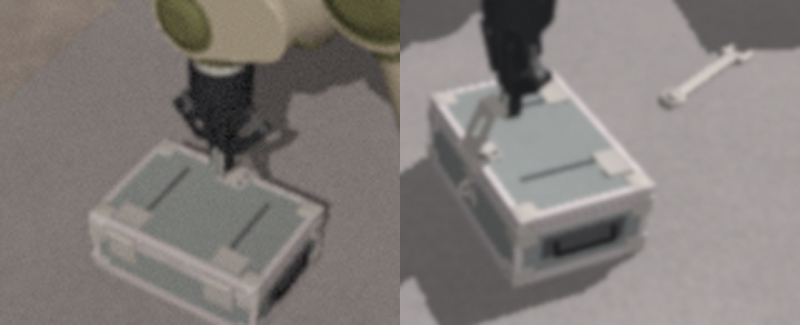

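Call:
apply_moves:
  plan:
    - {"tx":0,"ty":-8,"tz":0,"rx":0,"ry":0,"rz":0,"jaw":-1}
    - {"tx":0,"ty":-16,"tz":0,"rx":0,"ry":0,"rz":0,"jaw":-1}
    - {"tx":0,"ty":-24,"tz":0,"rx":0,"ry":0,"rz":0,"jaw":-1}
    - {"tx":0,"ty":-32,"tz":0,"rx":0,"ry":0,"rz":0,"jaw":-1}
    - {"tx":0,"ty":-40,"tz":0,"rx":0,"ry":0,"rz":0,"jaw":-1}
    - {"tx":0,"ty":-47,"tz":0,"rx":0,"ry":0,"rz":0,"jaw":-1}
    - {"tx":0,"ty":-53,"tz":-1,"rx":0,"ry":0,"rz":0,"jaw":-1}
    - {"tx":0,"ty":-58,"tz":-3,"rx":0,"ry":0,"rz":0,"jaw":-1}
    - {"tx":0,"ty":-63,"tz":-5,"rx":0,"ry":0,"rz":0,"jaw":-1}

```text
time_s: 21.15
position: [0.5224, -0.0208, 0.1022]
tool_rot: [[0.013, 1.0, 0.0], [1.0, -0.013, -0.001], [-0.001, 0.0, -1.0]]
ft_force: [0.1, 1.7, -1.1]
grip_width: 0.0
```

Run:
```python
from h import *
from rig import env
for n in ("side","scene"): snap(n,"18")
o=env.observe();print(o["position"],o["time_s"],o["ft_force"])
a=cv2.imread("pics/side18.png")[130:260,180:340];b=cv2.imread("pics/scene18.png")[150:280,270:430]
cv2.imwrite("pics/j18.png",np.hstack([cv2.resize(a,(400,325),interpolation=2),cv2.resize(b,(400,325),interpolation=2)]))
```

```text
[ 0.52226658 -0.02092495  0.10205296] 21.25 [0.58036415 0.3292343  0.94607371]
```

View pics/j18.png

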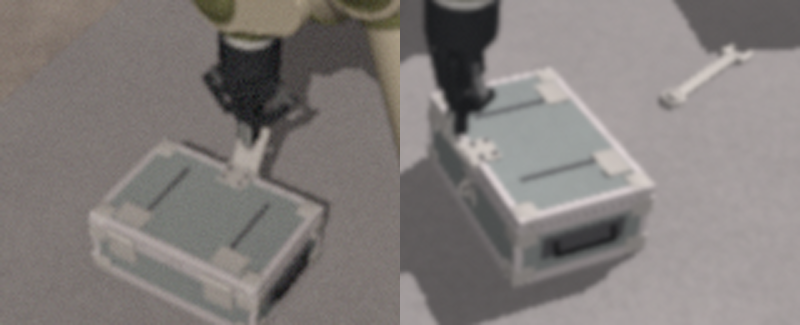

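Call:
apply_moves:
  plan:
    - {"tx":0,"ty":-5,"tz":-4,"rx":0,"ry":0,"rz":0,"jaw":-1}
    - {"tx":0,"ty":-10,"tz":-8,"rx":0,"ry":0,"rz":0,"jaw":-1}
    - {"tx":0,"ty":-15,"tz":-13,"rx":0,"ry":0,"rz":0,"jaw":-1}
    - {"tx":0,"ty":-19,"tz":-19,"rx":0,"ry":0,"rz":0,"jaw":-1}
    - {"tx":0,"ty":-22,"tz":-25,"rx":0,"ry":0,"rz":0,"jaw":-1}
    - {"tx":0,"ty":-24,"tz":-30,"rx":0,"ry":0,"rz":0,"jaw":-1}
    - {"tx":0,"ty":-26,"tz":-35,"rx":0,"ry":0,"rz":0,"jaw":-1}
    - {"tx":0,"ty":-31,"tz":-41,"rx":0,"ry":0,"rz":0,"jaw":-1}
    - {"tx":0,"ty":-35,"tz":-48,"rx":0,"ry":0,"rz":0,"jaw":-1}

```text
time_s: 22.15
position: [0.5224, -0.0564, 0.0537]
tool_rot: [[0.013, 1.0, 0.0], [1.0, -0.013, -0.002], [-0.002, 0.0, -1.0]]
ft_force: [-0.0, 0.3, 0.9]
grip_width: -0.0005
```

Run:
```python
from h import *
from rig import env
for n in ("side","scene"): snap(n,"19")
o=env.observe();print(o["position"],o["time_s"],o["ft_force"])
a=cv2.imread("pics/side19.png")[130:260,180:340];b=cv2.imread("pics/scene19.png")[150:280,270:430]
cv2.imwrite("pics/j19.png",np.hstack([cv2.resize(a,(400,325),interpolation=2),cv2.resize(b,(400,325),interpolation=2)]))
```

```text
[ 0.52185778 -0.0564429   0.05307514] 22.25 [-1.04701862 -0.49015615  0.26307869]
```

View pics/j19.png

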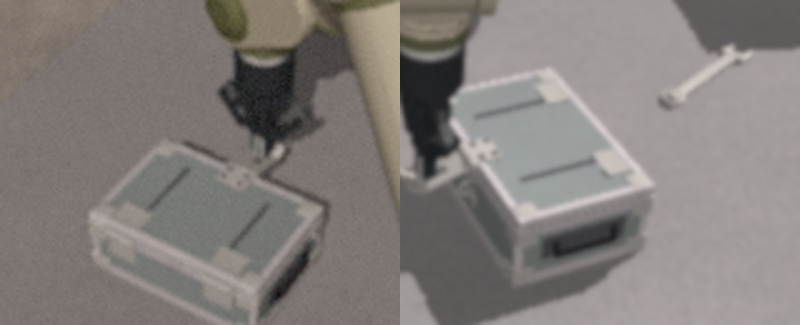

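Call:
apply_moves:
  plan:
    - {"tx":0,"ty":1,"tz":-4,"rx":0,"ry":0,"rz":0,"jaw":-1}
    - {"tx":0,"ty":4,"tz":-8,"rx":0,"ry":0,"rz":0,"jaw":-1}
    - {"tx":0,"ty":9,"tz":-12,"rx":0,"ry":0,"rz":0,"jaw":-1}
    - {"tx":0,"ty":14,"tz":-15,"rx":0,"ry":0,"rz":0,"jaw":-1}
    - {"tx":0,"ty":19,"tz":-16,"rx":0,"ry":0,"rz":0,"jaw":-1}
    - {"tx":0,"ty":23,"tz":-16,"rx":0,"ry":0,"rz":0,"jaw":-1}
    - {"tx":0,"ty":27,"tz":-16,"rx":0,"ry":0,"rz":0,"jaw":-1}

```text
time_s: 22.95
position: [0.5219, -0.0291, 0.0372]
tool_rot: [[0.014, 1.0, -0.002], [1.0, -0.014, -0.002], [-0.002, -0.002, -1.0]]
ft_force: [-0.6, -2.0, -0.3]
grip_width: -0.0
```

Run:
```python
from h import *
from rig import env
for n in ("side","scene"): snap(n,"20")
o=env.observe();print(o["position"],o["time_s"],o["ft_force"])
a=cv2.imread("pics/side20.png")[130:260,180:340];b=cv2.imread("pics/scene20.png")[150:280,270:430]
cv2.imwrite("pics/j20.png",np.hstack([cv2.resize(a,(400,325),interpolation=2),cv2.resize(b,(400,325),interpolation=2)]))
```

```text
[ 0.52190411 -0.02886163  0.03720631] 23.05 [ 0.38119561 -0.52566336  0.24429587]
```

View pics/j20.png

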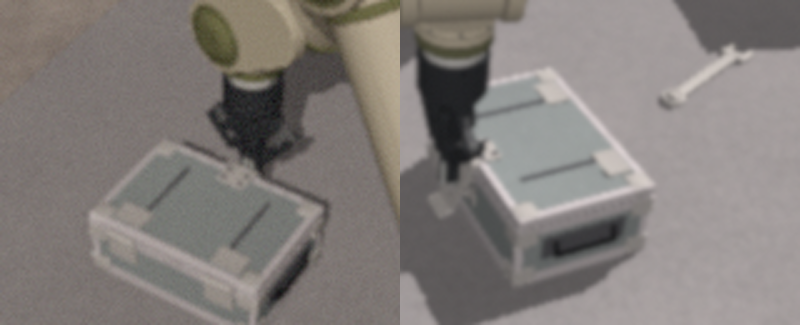

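Pushing properly; continue in small steps watching the force.

Call:
apply_moves:
  plan:
    - {"tx":0,"ty":2,"tz":0,"rx":0,"ry":0,"rz":0,"jaw":-1}
    - {"tx":0,"ty":4,"tz":0,"rx":0,"ry":0,"rz":0,"jaw":-1}
    - {"tx":0,"ty":6,"tz":0,"rx":0,"ry":0,"rz":0,"jaw":-1}

```text
time_s: 23.35
position: [0.5219, -0.0228, 0.0372]
tool_rot: [[0.014, 1.0, -0.002], [1.0, -0.014, -0.001], [-0.001, -0.002, -1.0]]
ft_force: [0.4, -1.4, -0.3]
grip_width: 0.0003
```

Call:
apply_moves:
  plan:
    - {"tx":0,"ty":1.5,"tz":0,"rx":0,"ry":0,"rz":0,"jaw":-1}
    - {"tx":0,"ty":3,"tz":0,"rx":0,"ry":0,"rz":0,"jaw":-1}

```text
time_s: 23.55
position: [0.522, -0.0222, 0.0373]
tool_rot: [[0.013, 1.0, -0.002], [1.0, -0.013, -0.006], [-0.006, -0.002, -1.0]]
ft_force: [-3.2, -22.4, -2.8]
grip_width: -0.0
```

Call:
apply_moves:
  plan:
    - {"tx":0,"ty":1.5,"tz":0,"rx":0,"ry":0,"rz":0,"jaw":-1}
    - {"tx":0,"ty":3,"tz":0,"rx":0,"ry":0,"rz":0,"jaw":-1}

```text
time_s: 23.75
position: [0.522, -0.0224, 0.0373]
tool_rot: [[0.012, 1.0, -0.002], [1.0, -0.012, -0.012], [-0.012, -0.002, -1.0]]
ft_force: [-3.2, -26.8, -2.2]
grip_width: 0.0
```

Call:
apply_moves:
  plan:
    - {"tx":0,"ty":-10,"tz":0,"rx":0,"ry":0,"rz":0,"jaw":-1}
    - {"tx":0,"ty":-35,"tz":0,"rx":0,"ry":0,"rz":0,"jaw":-1}
    - {"tx":0,"ty":-80,"tz":30,"rx":0,"ry":0,"rz":0,"jaw":-1}
    - {"tx":0,"ty":-110,"tz":75,"rx":0,"ry":0,"rz":0,"jaw":-1}
    - {"tx":0,"ty":-120,"tz":120,"rx":0,"ry":0,"rz":0,"jaw":-1}
    - {"tx":0,"ty":-120,"tz":130,"rx":0,"ry":0,"rz":0,"jaw":-1}
    - {"tx":0,"ty":-120,"tz":130,"rx":0,"ry":0,"rz":0,"jaw":-1}

```text
time_s: 24.45
position: [0.5228, -0.1431, 0.1695]
tool_rot: [[0.013, 1.0, 0.002], [1.0, -0.013, -0.013], [-0.013, 0.002, -1.0]]
ft_force: [0.1, 0.9, -0.6]
grip_width: 0.0001
```

Run:
```python
from h import *
from rig import env
for n in ("wrist","scene"): snap(n,"21")
o=env.observe();print(o["position"],o["time_s"],o["ft_force"])
a=cv2.imread("pics/wrist21.png");b=cv2.imread("pics/scene21.png")[170:270,275:375]
cv2.imwrite("pics/j21.png",np.hstack([cv2.resize(a[80:320,180:380],(375,450),interpolation=2),cv2.resize(b,(425,450),interpolation=2)]))
```

```text
[ 0.52150427 -0.14183031  0.16632269] 24.55 [ 0.31894045 -0.12723221 -0.71462935]
```

View pics/j21.png

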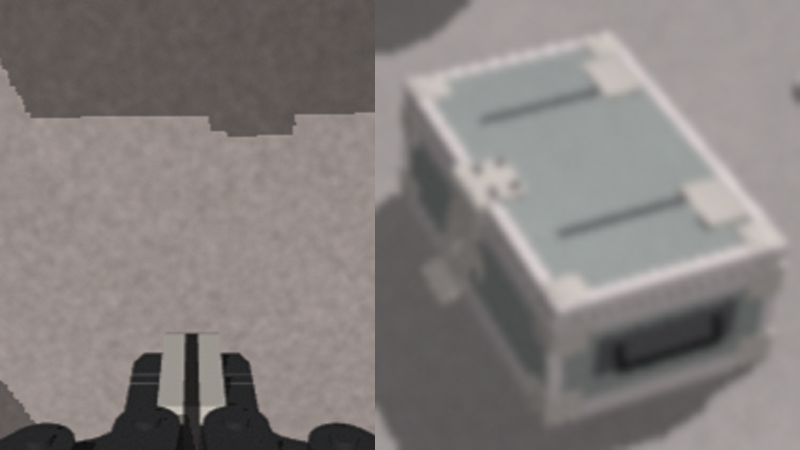

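View pics/wrist21.png

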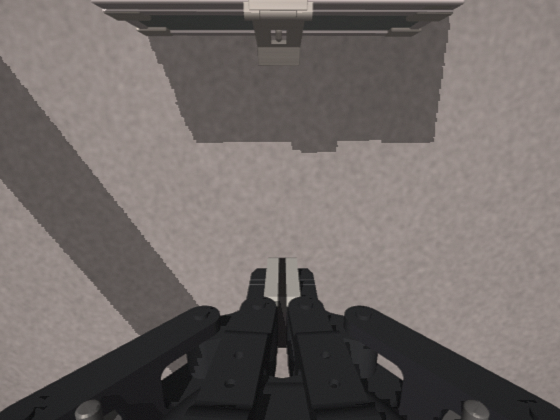

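Run:
```python
from h import *
d=load("wrist21")
pin=np.array([-.0067,.092])
for g in (0,.05,.1,.15,.2,.3):
    al=np.pi-g;A=np.array([-np.sin(al),np.cos(al)]);N=np.array([np.cos(al),np.sin(al)])
    e=pin+.064*A;t=pin+.073*A+.012*N
    print(g,proj(d,[.5213,*e]).round(1),proj(d,[.5213,*t]).round(1),t.round(4))
print("staple",proj(d,[.5213,-.0007-.015,.046]),"pin",proj(d,[.5213,*pin]), "lidfront top",proj(d,[.5213,-.0007,.094]),"base",proj(d,[.5213,-.0007,0]),proj(d,[.6,-.0007,.003]))
crop("wrist21",220,0,120,80,6,"w21")
```

```text
0 [277.5  32.5] [277.9  50.1] [-0.0187  0.019 ]
0.05 [277.6  36.8] [277.9  54.6] [-0.0223  0.0197]
0.1 [277.7  40.9] [278.  59.] [-0.0259  0.0206]
0.15 [277.7  45. ] [278.   63.2] [-0.0295  0.0216]
0.2 [277.8  49.1] [278.1  67.4] [-0.033   0.0228]
0.3 [277.9  56.8] [278.2  75.4] [-0.0397  0.0258]
staple [277.50912648  40.28520315] pin [276.60227466  11.12243411] lidfront top [276.39593708  -0.43081483] base [277.7058797   31.83128301] [364.93053423  29.85748873]
```

View pics/w21.png

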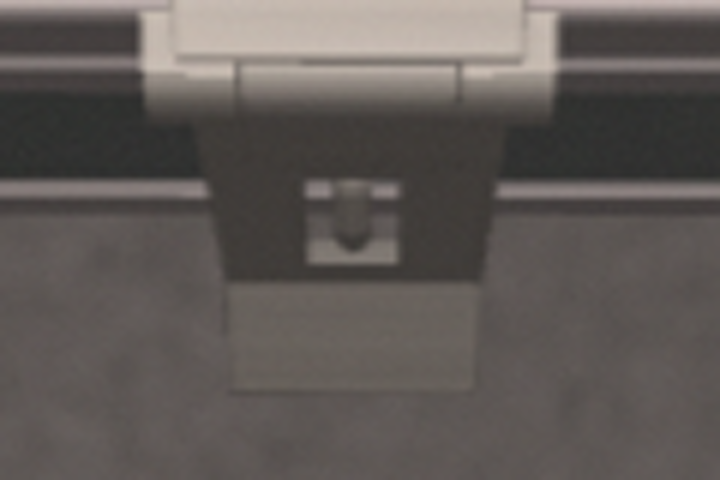

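Call:
apply_moves:
  plan:
    - {"tx":0,"ty":0,"tz":-5,"rx":0.14,"ry":0,"rz":0,"jaw":-1}
    - {"tx":0,"ty":0,"tz":-20,"rx":0.28,"ry":0,"rz":0,"jaw":-1}
    - {"tx":0,"ty":10,"tz":-50,"rx":0.42,"ry":0,"rz":0,"jaw":-1}
    - {"tx":0,"ty":30,"tz":-85,"rx":0.45,"ry":0,"rz":0,"jaw":-1}
    - {"tx":0,"ty":55,"tz":-115,"rx":0.45,"ry":0,"rz":0,"jaw":-1}
    - {"tx":0,"ty":80,"tz":-126,"rx":0.45,"ry":0,"rz":0,"jaw":-1}
    - {"tx":0,"ty":97,"tz":-126,"rx":0.45,"ry":0,"rz":0,"jaw":-1}
    - {"tx":0,"ty":97,"tz":-126,"rx":0.45,"ry":0,"rz":0,"jaw":-1}
    - {"tx":0,"ty":97,"tz":-126,"rx":0.45,"ry":0,"rz":0,"jaw":-1}

```text
time_s: 25.45
position: [0.5219, -0.0449, 0.0407]
tool_rot: [[0.011, 1.0, -0.003], [0.905, -0.009, 0.425], [0.425, -0.007, -0.905]]
ft_force: [-0.2, -0.6, -0.2]
grip_width: 0.0003
```

Run:
```python
from h import *
from rig import env
for n in ("scene","wrist"): snap(n,"22")
o=env.observe();print(o["position"],o["time_s"],o["ft_force"],o["tool_rot"].round(3))
b=cv2.imread("pics/scene22.png")[150:270,260:380];a=cv2.imread("pics/wrist22.png")
cv2.imwrite("pics/j22.png",np.hstack([cv2.resize(a,(400,300)),cv2.resize(b,(300,300),interpolation=2)]))
```

```text
[ 0.52202362 -0.04563705  0.0408372 ] 25.55 [-1.07592035 -0.15038599  0.85855678] [[ 0.012  1.    -0.002]
 [ 0.905 -0.01   0.425]
 [ 0.425 -0.007 -0.905]]
```

View pics/j22.png

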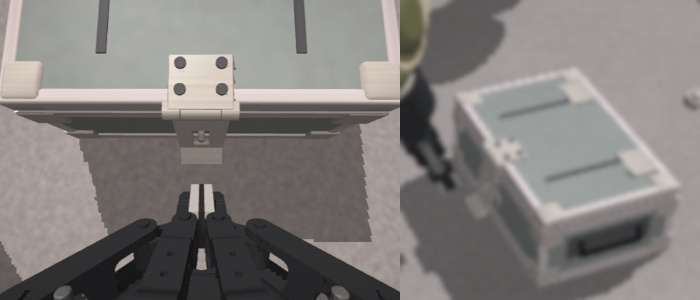

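Call:
apply_moves:
  plan:
    - {"tx":0,"ty":8,"tz":0,"rx":0,"ry":0,"rz":0,"jaw":-1}
    - {"tx":0,"ty":16,"tz":0,"rx":0,"ry":0,"rz":0,"jaw":-1}
    - {"tx":0,"ty":24,"tz":0,"rx":0,"ry":0,"rz":0,"jaw":-1}
    - {"tx":0,"ty":30,"tz":0,"rx":0,"ry":0,"rz":0,"jaw":-1}

```text
time_s: 25.95
position: [0.5219, -0.0147, 0.0409]
tool_rot: [[0.012, 1.0, -0.002], [0.905, -0.01, 0.425], [0.425, -0.007, -0.905]]
ft_force: [-0.2, -0.1, 0.8]
grip_width: 0.0002
```

Call:
apply_moves:
  plan:
    - {"tx":0,"ty":2,"tz":0,"rx":0,"ry":0,"rz":0,"jaw":-1}
    - {"tx":0,"ty":4,"tz":0,"rx":0,"ry":0,"rz":0,"jaw":-1}

```text
time_s: 26.15
position: [0.5219, -0.0104, 0.041]
tool_rot: [[0.011, 1.0, -0.002], [0.905, -0.009, 0.425], [0.425, -0.007, -0.905]]
ft_force: [0.3, 0.5, 0.4]
grip_width: 0.0001
```

Call:
apply_moves:
  plan:
    - {"tx":0,"ty":1,"tz":0,"rx":0,"ry":0,"rz":0,"jaw":-1}
    - {"tx":0,"ty":2,"tz":0,"rx":0,"ry":0,"rz":0,"jaw":-1}

```text
time_s: 26.35
position: [0.5219, -0.0084, 0.041]
tool_rot: [[0.011, 1.0, -0.002], [0.905, -0.009, 0.425], [0.425, -0.007, -0.905]]
ft_force: [-0.5, 0.0, 0.3]
grip_width: -0.0001
```

Run:
```python
from h import *
from rig import env
for n in ("wrist",): snap(n,"23")
o=env.observe();print(o["position"],o["time_s"],o["ft_force"])
crop("wrist23",200,60,170,250,3,"w23")
```

```text
[ 0.5218783  -0.00830168  0.04091512] 26.4 [ 0.25171564  0.16221217 -0.36454653]
```

View pics/w23.png

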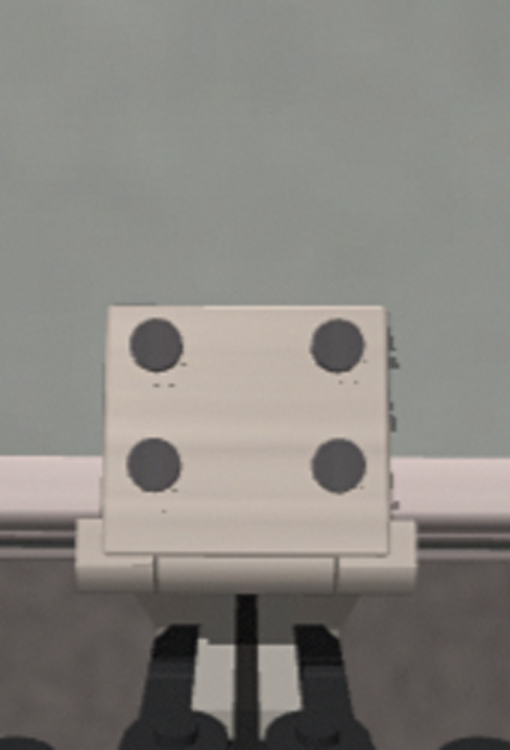

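Call:
apply_moves:
  plan:
    - {"tx":0,"ty":1.5,"tz":0,"rx":0,"ry":0,"rz":0,"jaw":-1}
    - {"tx":0,"ty":3,"tz":0,"rx":0,"ry":0,"rz":0,"jaw":-1}

```text
time_s: 26.6
position: [0.522, -0.0057, 0.0408]
tool_rot: [[0.012, 1.0, -0.002], [0.906, -0.01, 0.424], [0.424, -0.007, -0.906]]
ft_force: [-0.1, -2.5, -1.7]
grip_width: 0.0001
```

Call:
apply_moves:
  plan:
    - {"tx":0,"ty":1.5,"tz":0,"rx":0,"ry":0,"rz":0,"jaw":-1}
    - {"tx":0,"ty":3,"tz":0,"rx":0,"ry":0,"rz":0,"jaw":-1}

```text
time_s: 26.8
position: [0.5222, -0.004, 0.0406]
tool_rot: [[0.011, 1.0, -0.002], [0.907, -0.01, 0.421], [0.421, -0.006, -0.907]]
ft_force: [-3.9, -12.6, 0.4]
grip_width: -0.0
```

Run:
```python
from h import *
from rig import env
for n in ("wrist","scene"): snap(n,"24")
o=env.observe();print(o["position"],o["time_s"],o["ft_force"])
a=cv2.imread("pics/wrist24.png")[200:330,210:350];b=cv2.imread("pics/scene24.png")[170:270,275:375]
cv2.imwrite("pics/j24.png",np.hstack([cv2.resize(a,(400,400),interpolation=2),cv2.resize(b,(400,400),interpolation=2)]))
```

```text
[ 0.522145   -0.00420305  0.04067237] 26.9 [ -3.75082328 -10.18844715  -0.10245216]
```

View pics/j24.png

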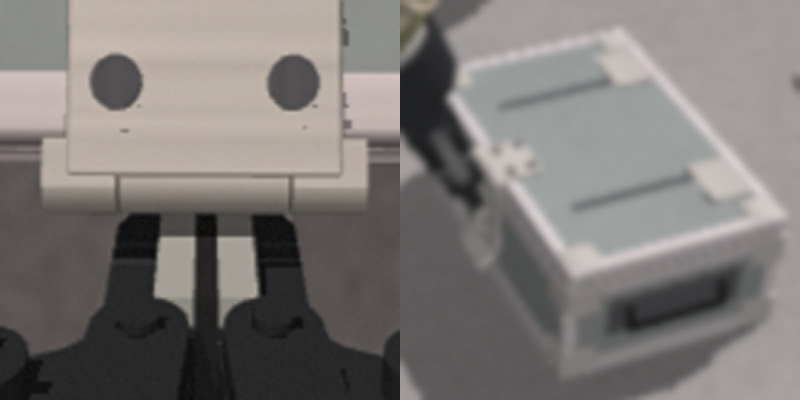

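Call:
apply_moves:
  plan:
    - {"tx":0,"ty":-15,"tz":0,"rx":0,"ry":0,"rz":0,"jaw":-1}
    - {"tx":0,"ty":-50,"tz":5,"rx":0,"ry":0,"rz":0,"jaw":-1}
    - {"tx":0,"ty":-95,"tz":25,"rx":0,"ry":0,"rz":0,"jaw":-1}
    - {"tx":0,"ty":-120,"tz":40,"rx":0,"ry":0,"rz":0,"jaw":-1}
    - {"tx":0,"ty":-120,"tz":40,"rx":0,"ry":0,"rz":0,"jaw":-1}
    - {"tx":0,"ty":-120,"tz":40,"rx":0,"ry":0,"rz":0,"jaw":-1}

```text
time_s: 27.5
position: [0.5219, -0.1245, 0.0805]
tool_rot: [[0.012, 1.0, -0.001], [0.907, -0.011, 0.422], [0.422, -0.006, -0.907]]
ft_force: [-0.3, -0.5, -0.6]
grip_width: -0.0003
```

Run:
```python
from h import *
from rig import env
for n in ("wrist","scene"): snap(n,"25")
o=env.observe();print(o["position"],o["time_s"],o["ft_force"])
d=load("wrist25")
pin=np.array([-.0067,.092])
for g in (0,.05,.1,.15,.2):
    al=np.pi-g;A=np.array([-np.sin(al),np.cos(al)]);N=np.array([np.cos(al),np.sin(al)])
    e=pin+.064*A;t=pin+.073*A+.012*N
    print(g,proj(d,[.5213,*e]).round(1),proj(d,[.5213,*t]).round(1))
print("staple",proj(d,[.5213,-.0007-.015,.046]),"pin",proj(d,[.5213,*pin]),"lidfront top",proj(d,[.5213,-.0007,.094]),"base",proj(d,[.5213,-.0007,0]))
crop("wrist25",200,60,160,140,5,"w25")
```

```text
[ 0.52165159 -0.12319065  0.08016475] 27.6 [ 0.03552563 -0.58836412  0.38421976]
0 [279.9  98. ] [280.2 118. ]
0.05 [280.  101.9] [280.2 122.1]
0.1 [280.  105.7] [280.3 126. ]
0.15 [280.  109.5] [280.3 129.9]
0.2 [280.1 113.1] [280.3 133.6]
staple [279.75128531  97.61555134] pin [278.6228853   43.35738484] lidfront top [278.46852577  31.30224704] base [280.22880282 107.35005224]
```

View pics/w25.png

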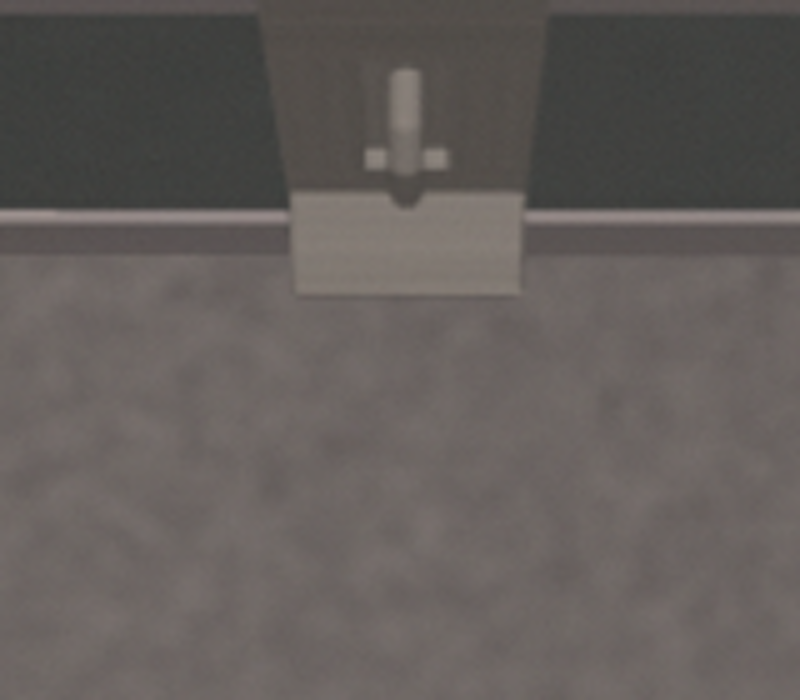

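View pics/wrist25.png

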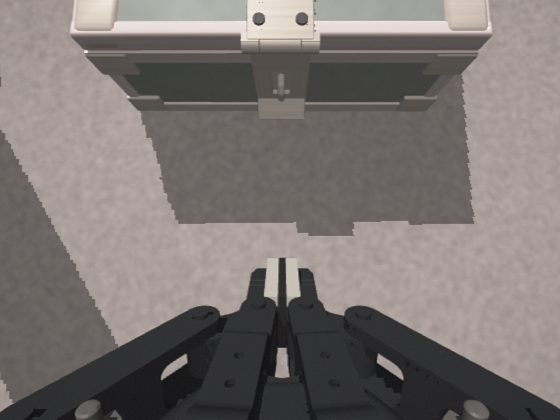

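Run:
```python
from h import *
crop("scene25",270,160,120,120,5,"e25")
```

```text
(no output)
```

View pics/e25.png

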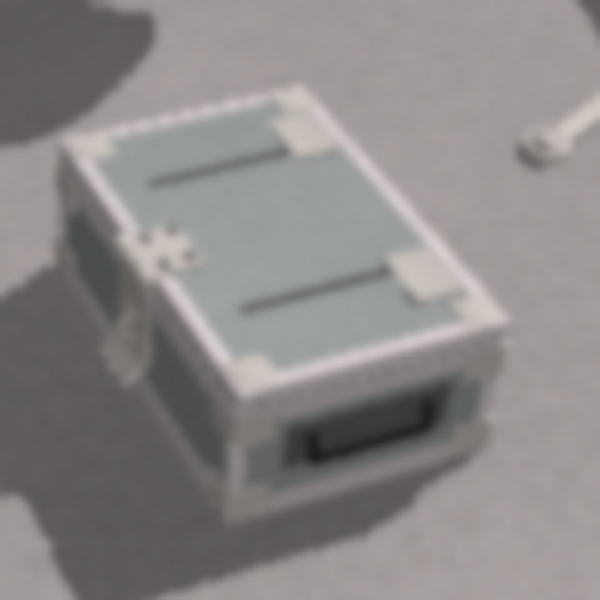

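Run:
```python
from rig import env
print(env.close_job())
```

```text
the job is handed in; nothing more can be done
None
```

The chock is in the gap, the lid is shut and the hasp is over the staple. I handed the job in at about 27.6 s of the 72 s allowed.

**Chock:** It stands in the gap at the end wall, about 24 mm from the wall's inner face. It is centred within 2 mm of the middle of the last cartridge. Its top measured about 46 × 50 mm in the camera at the height expected when it is fully down, and pressing it onto the floor met about 9 N.

**Lid:** I lowered it slowly, and it stopped firmly when shut, with about 20 N felt at the stop. Its corners measured at the shut height, and the last picture shows no gap at the rim.

**Hasp:** In the last wrist view its elbow and lip end lie within about 1 pixel of the computed home position, with the staple through the slot. The case's bottom edge read 2 to 3 pixels off its prediction in that view, so the check is good to about that much.

**What went wrong or disagreed:**
- **Fingertips:** With the gripper shut, the real fingertips stand about 26 mm behind the reported tool point. My first attempt to close the lid therefore passed over its top edge without touching it, and I allowed for this afterwards.
- **First hasp push:** It stopped about 0.14 rad short. The finger most likely met the hinge barrel, at about 27 N. A second push with the tool tilted 25° brought it home and stopped at about 13 N.

I left the spanner, flange and jar alone. At hand-in the arm was clear of the case.

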